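# Load reed blocks into the air-test bed and start the blower

## Robot

A 6-joint arm with a two-finger parallel gripper is mounted at the origin on the work surface. World frame = base frame: x ahead of the robot, y to its left, z up, the work surface at z = 0. Lengths are in m, angles in rad, forces in N, time in s.
With the tool pointing down it reaches from about 0.25 to 0.8 m from the base axis. Payload 3.9 kg.
Tool frame: the origin (TCP) lies where the fingers leave the gripper's body, on its centre line; the fingertips stand 73 mm ahead of it and the grasp point (between the pads) lies 54 mm ahead of it; z points along the fingers, y is the direction in which the jaws open and shut (so a half turn about z gives the same grasp; the last joint's range is limited). The gripper opens to 85 mm and grips with 20 to 120 N. Pads are 22 mm wide; open, the fingers measure 114 mm over their backs; the gripper's body (76 mm by 85 mm) begins 54 mm behind the grasp point. The pads swing forward as they close: fully open they stand 13 mm farther back than shut.
Start: joints at [-1.144, 0.26, -0.138, 1.173, 0, 1.571], TCP at [0.217, -0.478, 0.304] pointing down, gripper open.
Joint ranges: [-2.78, 2.78], [-0.83, 1.72], [-1.28, 1.37], [-1.9, 2.12], [-1.57, 1.48], [-3.14, 3.14]. Speed limits (rad/s): [2.57, 2.57, 3.14, 3.14, 3.14, 3.14].

## Interface

Orientations are given as a 3x3 rotation matrix whose columns are the frame's x, y, z axes.
In Python, from bench import status, cams, workorder gives the robot as it stands.
- The arm moves only by the tool apply_moves, never from a script. Its argument "commands" is a list of rows, each an object of numbers: "dx", "dy", "dz": the shift along the tool's x, y, z in m; "wx", "wy", "wz": the turn, a rotation vector about the tool's x, y, z in rad. A call has 1 to 12 rows; each row shifts and turns the commanded pose from where the row before left it, along the tool's axes as they then stand; what a row does not reach is not made up. A row lasts 1/12 s, in which the tool goes at most 41.7 mm and 7.16 degrees, less where a joint would pass 70% of its speed; a pose out of reach is approached as far as the arm can. A call is refused whole if a number of a shift passes 0.0417 or a number of a turn 0.125, either way. A call with a gripper value outside its range is refused whole. "claw" is the finger opening in m, from 0 to 0.0854, set as the call begins (left out, the last holds). The fingers move at their own pace and stop on an object; "force" is the grip in N (left out, the last holds). Time passes only in rows, so rows that do not move let the fingers close. It gives the time, the measured TCP pose, the force and the opening at its end, in the units of the state.
- status.state(): the state, without advancing time (a new reading comes with each control period).
- cams.camera(name): name is "scene" or "top" or "wrist"; returns a dict with "color" (384x512x3 uint8, red, green, blue), "vertical_fov" (degrees; the focal length in pixels is half the picture's height over the tangent of half this angle, whatever the lens; pixels are square), "cx", "cy" (the principal point, pixels), "rvec" (rotation vector, rad) and "tvec" (3), from world to camera coordinates, as OpenCV has them; the wrist camera has in their place "T_tool_cam" (4x4, takes a point from camera to tool coordinates, whose origin is the TCP and whose axes are the flange's). Camera axes: x right, y down, z forward; pixel columns grow to the right and rows downward; lengths in m; the calibration is good to about 2 mm. A picture is of the moment at which its call begins: read the wrist's pose just before it. There is no depth.
- workorder.hand_in(): hands the job in, once; it reports no verdict.
The state is a dict: "time": time; "q": joint angles; "qd": joint speeds; "effort": joint torques, N m; "eef_pos": TCP position; "eef_rot": TCP orientation; "wrist_force": force on the tool from outside, world axes, zero at the start; "ft_torque": the same for the moment, N m; "width": opening from 0.0 (shut) to 1.0 (fully open).
Only numpy, scipy, OpenCV 4.12 (cv2) and the standard library are available. Lean on these libraries where they do the work, as an engineer would, in place of code of your own. Each camera call takes 0.05 s, during which the arm holds its last target.

## Task

The air-test bed's blower has been left on: throw its toggle switch to off first, then slide the black grip of the hold-down rail fully back to its open end stop, away from the bays. Set every accordion reed block on the bench foot-down and flat in a bay of the bed, one to a bay, then slide the rail fully home over the blocks to its other end stop, and last throw the blower back on. Leave the funnel stand, the two sky-blue keys and the button lifter where they are.

Things in the scene. Friction and masses are not known exactly. Their poses are not given: they have to be found in the camera images.
- bed: Fixed test bed, base plate x -65..135, y +-165 mm, 10 mm thick. Origin: on the bench under the centre of its row of four cork-floored bays, z up. Bay centres x = 0, y = -93, -31, 31, 93 mm; each 100 (x) x 46 mm (y), floor 10 mm above the bench, between wooden bars and end walls 16 mm thick whose tops are 22 mm above the bench.
- clamp (a joint): Hold-down rail's slide along the bed's +x (m): 0 = fully home over the blocks, 0.075 = fully open, clear of the bays; end stops at both, 2 N friction. Steel bar 20 mm wide (x), 314 mm long (y), 51 to 58 mm above the bench, centre line at bed x = 30 mm + joint; its end cheeks stand outside the bays.
- clamp_grip (a point): Point in the black grip standing on the middle of the rail: grip 18 mm (bed x) by 50 mm (bed y), from 58 to 96 mm above the bench; this point is 82 mm above the bench, on the grip's centre. It moves with the rail; axes parallel to the bed's.
- blower_base: Blower switch, fixed grey box 90 (x) x 50 (y) x 25 mm high. Origin under its centre. A toggle lever on top swings in its x-z plane about an axis 22 mm above the bench at the origin. A small brass boss on the top marks its on side (+x).
- blower (a joint): Angle (rad) of the toggle lever: 0 = off, leaning 0.6 rad from upright to the box's -x side; 1.2 = on, leaning 0.6 rad to its +x side (the side with the brass boss). It snaps over by its own weight once past upright.
- blower_tip (a point): Centre of the black ball (26 mm across) at the end of the toggle lever, 85 mm from the hinge axis; the rod is 10 mm thick. The ball's centre is about 92 mm above the bench in either position, 107 mm when upright.
- reed0: Reed block (identical to the others; three or four are present): wooden foot 76 (x) x 32 (y) x 10 mm high, and on it a body 76 x 24 x 26 mm with metal reed plates on its long sides; 36 mm high in all, 60 to 130 g. Origin under the centre of the foot, z up, x along its length.
- reed1: Reed block (identical to the others; three or four are present): wooden foot 76 (x) x 32 (y) x 10 mm high, and on it a body 76 x 24 x 26 mm with metal reed plates on its long sides; 36 mm high in all, 60 to 130 g. Origin under the centre of the foot, z up, x along its length.
- reed2: Reed block (identical to the others; three or four are present): wooden foot 76 (x) x 32 (y) x 10 mm high, and on it a body 76 x 24 x 26 mm with metal reed plates on its long sides; 36 mm high in all, 60 to 130 g. Origin under the centre of the foot, z up, x along its length.
- reed3: Reed block (identical to the others; three or four are present): wooden foot 76 (x) x 32 (y) x 10 mm high, and on it a body 76 x 24 x 26 mm with metal reed plates on its long sides; 36 mm high in all, 60 to 130 g. Origin under the centre of the foot, z up, x along its length.
- stand: Ring stand with a small brass funnel over a glass vial, base 70 x 90 mm, 145 mm high, about 0.7 kg, loose; origin under its centre. Not to be moved.
- key_a: Sky-blue celluloid key, 18 x 70 x 8 mm, lying flat; origin under its centre. Not to be moved.
- key_b: Sky-blue celluloid key like the other, 18 x 70 x 8 mm. Not to be moved.
- lifter: Button lifter, 160 mm long chrome tool with a black handle, 10 mm thick, lying flat; origin under its middle. Not to be moved.

How it is judged:
On the way, in this order (a step that is already met when the one before it is completed fails the run):
1. the blower is switched off (value of joint blower below 0.15 rad), for 0.2 s.
2. the rail is slid fully open, the blower off (value of joint blower below 0.15 rad and value of joint clamp above 0.069 m), for 0.2 s.
3. every reed block sits flat in a bay, the rail still open and the blower off (all of step 2 and z of reed0 in the frame of bed between 0.006 and 0.016 m and x of reed0 in the frame of bed between -0.03 and 0.03 m and y of reed0 in the frame of bed between -0.125 and 0.125 m and angle between each of reed0, reed1, reed2, reed3's own z axis and vertical below 0.1 rad and linear speed of each of reed0, reed1, reed2, reed3 below 0.02 m/s and z of reed1 in the frame of bed between 0.006 and 0.016 m and x of reed1 in the frame of bed between -0.03 and 0.03 m and y of reed1 in the frame of bed between -0.125 and 0.125 m and z of reed2 in the frame of bed between 0.006 and 0.016 m and x of reed2 in the frame of bed between -0.03 and 0.03 m and y of reed2 in the frame of bed between -0.125 and 0.125 m and z of reed3 in the frame of bed between 0.006 and 0.016 m and x of reed3 in the frame of bed between -0.03 and 0.03 m and y of reed3 in the frame of bed between -0.125 and 0.125 m), for 0.3 s.
4. the rail is slid fully home over the seated blocks, the blower off (value of joint blower below 0.15 rad and value of joint clamp below 0.006 m and z of reed0 in the frame of bed between 0.006 and 0.016 m and x of reed0 in the frame of bed between -0.03 and 0.03 m and y of reed0 in the frame of bed between -0.125 and 0.125 m and angle between each of reed0, reed1, reed2, reed3's own z axis and vertical below 0.1 rad and linear speed of each of reed0, reed1, reed2, reed3 below 0.02 m/s and z of reed1 in the frame of bed between 0.006 and 0.016 m and x of reed1 in the frame of bed between -0.03 and 0.03 m and y of reed1 in the frame of bed between -0.125 and 0.125 m and z of reed2 in the frame of bed between 0.006 and 0.016 m and x of reed2 in the frame of bed between -0.03 and 0.03 m and y of reed2 in the frame of bed between -0.125 and 0.125 m and z of reed3 in the frame of bed between 0.006 and 0.016 m and x of reed3 in the frame of bed between -0.03 and 0.03 m and y of reed3 in the frame of bed between -0.125 and 0.125 m), for 0.2 s.
5. the blower is switched on with the rail home (value of joint blower above 1.05 rad and value of joint clamp below 0.006 m), for 0.2 s.
At the end, for the whole second after the job is handed in: Every reed block present lies at rest foot-down in a bay (underside within about 5 mm of the bay floor, tilted under 0.1 rad), the rail is within 6 mm of its home stop and the toggle within 0.15 rad of its on stop (all of step 5 and z of reed0 in the frame of bed between 0.006 and 0.016 m and x of reed0 in the frame of bed between -0.03 and 0.03 m and y of reed0 in the frame of bed between -0.125 and 0.125 m and angle between each of reed0, reed1, reed2, reed3's own z axis and vertical below 0.1 rad and linear speed of each of reed0, reed1, reed2, reed3 below 0.02 m/s and z of reed1 in the frame of bed between 0.006 and 0.016 m and x of reed1 in the frame of bed between -0.03 and 0.03 m and y of reed1 in the frame of bed between -0.125 and 0.125 m and z of reed2 in the frame of bed between 0.006 and 0.016 m and x of reed2 in the frame of bed between -0.03 and 0.03 m and y of reed2 in the frame of bed between -0.125 and 0.125 m and z of reed3 in the frame of bed between 0.006 and 0.016 m and x of reed3 in the frame of bed between -0.03 and 0.03 m and y of reed3 in the frame of bed between -0.125 and 0.125 m); the robot touches nothing.
It fails at once if the funnel stand is moved more than 25 mm (distance of stand from where it was at the start of the episode above 0.025 m).
It fails at once if a celluloid key is moved more than 25 mm (distance of key_a from where it was at the start of the episode above 0.025 m).
It fails at once if a celluloid key is moved more than 25 mm (distance of key_b from where it was at the start of the episode above 0.025 m).
It fails at once if the button lifter is moved more than 25 mm (distance of lifter from where it was at the start of the episode above 0.025 m).
Of reed0, reed1, reed2, reed3 only 3 to 4 are there at a start; the rules pass over those that are not, and their reading is None.
At some moment in a run one of reed0, reed1, reed2, reed3 may be knocked a few centimetres aside while the robot is not near it.
Once in a run the grip may slacken for a moment while it holds something.
It also fails if it takes over 210 s, if anything falls off the work surface, if the arm or the gripper's body presses on something with over 40 N, if the wrist force passes 120 N, or if a joint passes its speed limit or range.

## Working session

There is one attempt and no reset: what is moved stays moved. The work goes in short steps, Python scripts to look and compute and a tool call to move; the robot and the scene stay as the last step left them, time stands still between calls to the robot, and variables do not carry over. Pictures are saved under pics/ and viewed, and the job is handed in when it is done.

Besides the shell and the picture viewer there is one more tool, called after "Emit:" as name(argument=value, ...), one argument or row to a line, values as JSON. apply_moves: Moves the arm, as the interface text tells. Its arguments: {"type":"object","properties":{"commands":{"type":"array"},"claw":{"type":"number"},"force":{"type":"number"}},"required":["commands"]}

```bash
ls; mkdir -p pics
cat > h.py <<'E'
import numpy as np,cv2
from bench import status,cams,workorder
def grab(n):
    s=status.state(); c=cams.camera(n); im=c["color"]; h=im.shape[0]
    f=h/2/np.tan(np.radians(c["vertical_fov"])/2)
    K=np.array([[f,0,c["cx"]],[0,f,c["cy"]],[0,0,1]])
    if n=="wrist":
        T=np.eye(4);T[:3,:3]=np.array(s["eef_rot"]);T[:3,3]=s["eef_pos"]
        W=T@np.array(c["T_tool_cam"]); 
    else:
        R=cv2.Rodrigues(np.array(c["rvec"],float))[0];W=np.eye(4);W[:3,:3]=R.T;W[:3,3]=-R.T@np.array(c["tvec"]).ravel()
    return im,K,W
def save(n,fn):
    im,K,W=grab(n); cv2.imwrite("pics/"+fn+".png",im[:,:,::-1]); np.savez("pics/"+fn+".npz",im=im,K=K,W=W); return im,K,W
def load(fn):
    d=np.load("pics/"+fn+".npz");return d["im"],d["K"],d["W"]
def ray(K,W,uv,z):
    d=W[:3,:3]@np.linalg.inv(K)@np.array([uv[0],uv[1],1.]);o=W[:3,3];return o+d*(z-o[2])/d[2]
def proj(K,W,p):
    q=K@(W[:3,:3].T@(np.array(p)-W[:3,3]));return q[:2]/q[2]
E
python3 - <<'E'
from h import *
s=status.state();print(s)
for n in["scene","top","wrist"]:
    im,K,W=save(n,n+"0");print(n,K[0,0],W.round(3))
E
```

```text
pics
{'time': 0.0, 'q': array([-1.14399269e+00,  2.60737121e-01, -1.39381596e-01,  1.17267858e+00,
        1.92320442e-05,  1.57082629e+00]), 'qd': array([-1.80105687e-05,  4.55485312e-04, -1.22910625e-03,  7.14751894e-04,
       -1.06979779e-03, -1.13931144e-04]), 'effort': array([ 2.63159345e-04, -4.05676639e+01,  2.53924799e+01,  1.86905143e-02,
        1.90408246e-04,  2.16378830e-06]), 'eef_pos': array([ 0.21711498, -0.4774182 ,  0.30303216]), 'eef_rot': array([[ 9.10305996e-01,  4.13935183e-01, -8.10822196e-04],
       [ 4.13935977e-01, -9.10304158e-01,  1.82943342e-03],
       [ 1.91720431e-05, -2.00097269e-03, -9.99997998e-01]]), 'wrist_force': array([ 0.1621237 , -0.08279397, -0.56051057]), 'ft_torque': array([ 0.02372905, -0.01923348,  0.00756573]), 'width': 0.9986546008073732}
scene 498.9667329366562 [[ 0.626  0.627 -0.465  1.173]
 [ 0.78  -0.49   0.389 -0.562]
 [ 0.016 -0.606 -0.795  1.067]
 [ 0.     0.     0.     1.   ]]
top 374.127477742478 [[ 0.023 -0.992  0.125  0.518]
 [-1.    -0.024 -0.007 -0.06 ]
 [ 0.01  -0.124 -0.992  0.834]
 [ 0.     0.     0.     1.   ]]
wrist 325.7823920472981 [[ 0.414 -0.877 -0.245  0.279]
 [-0.91  -0.399 -0.111 -0.45 ]
 [-0.001  0.269 -0.963  0.372]
 [ 0.     0.     0.     1.   ]]
```

View pics/scene0.png

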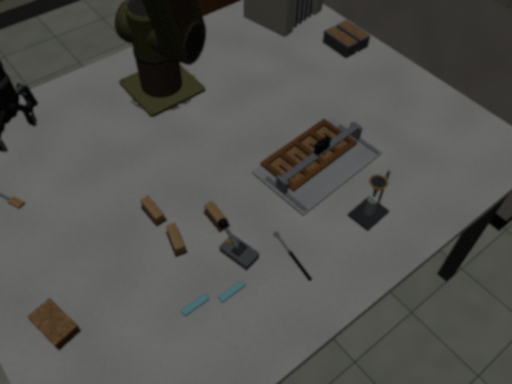

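View pics/top0.png

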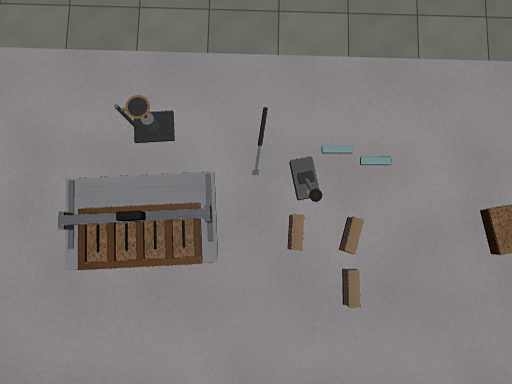

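View pics/wrist0.png

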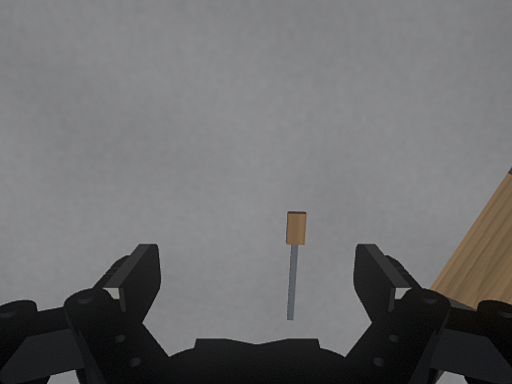

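Run:
```python
from h import *
im,K,W=load("top0")
c=im[130:320,270:410][:,:,::-1];a=cv2.resize(c,None,fx=3.1,fy=3.1,interpolation=cv2.INTER_CUBIC)
im2,K2,W2=load("scene0")
cv2.imwrite("pics/z1.png",cv2.convertScaleAbs(a,alpha=1.4))
c=im2[180:330,120:320][:,:,::-1];cv2.imwrite("pics/z2.png",cv2.convertScaleAbs(cv2.resize(c,None,fx=3.9,fy=3.9,interpolation=cv2.INTER_CUBIC),alpha=1.8))
c=im[160:280,50:230][:,:,::-1];cv2.imwrite("pics/z3.png",cv2.convertScaleAbs(cv2.resize(c,None,fx=4,fy=4,interpolation=cv2.INTER_CUBIC),alpha=1.4))
```

```text
(no output)
```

View pics/z1.png

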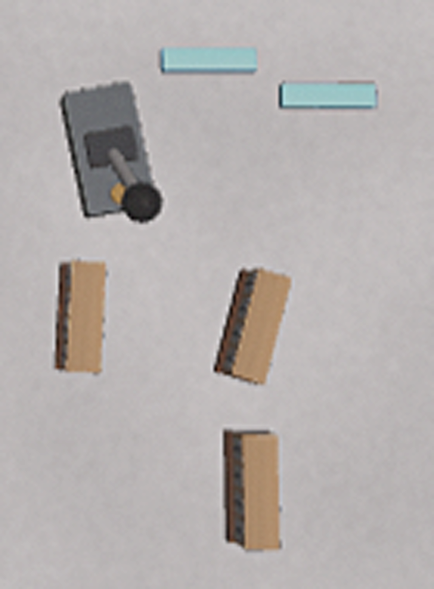

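View pics/z2.png

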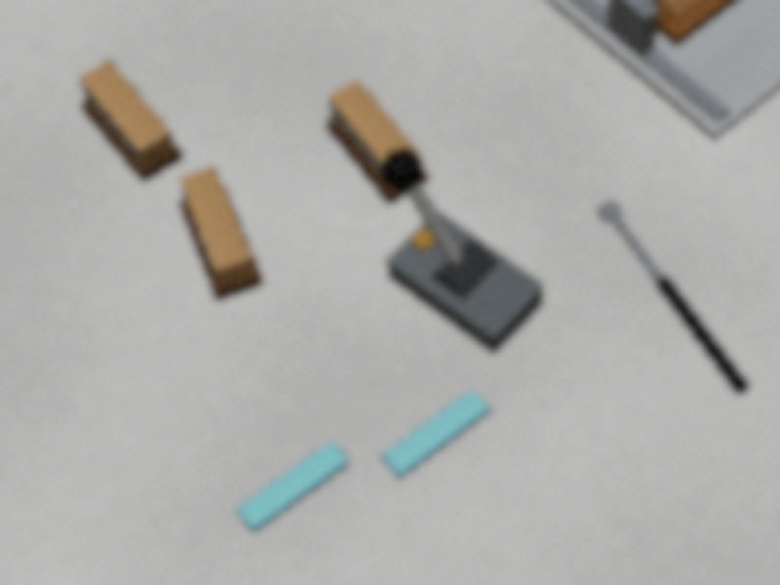

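View pics/z3.png

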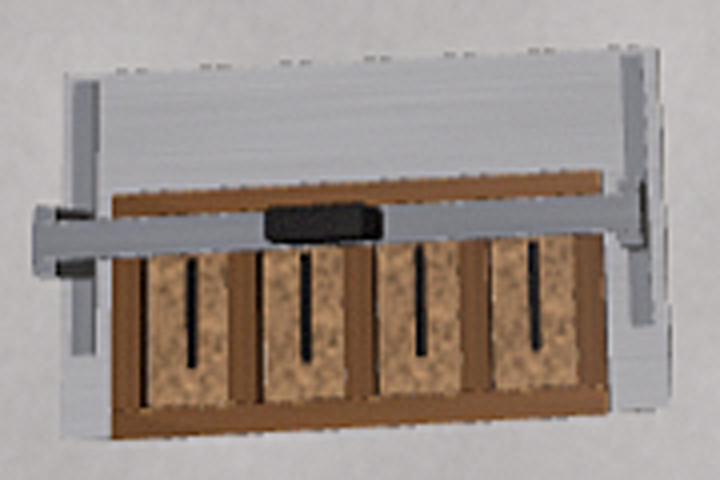

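Run:
```python
from h import *
im,K,W=load("top0")
print([ray(K,W,p,0)[:2].round(3) for p in [(0,0),(511,0),(511,383),(0,383)]])
z=lambda p:(50+p[0]/4,160+p[1]/4)
P=[ray(K,W,z(p),.010)[:2] for p in [(65,72),(658,48),(668,410),(62,438)]]
print("plate",np.round(P,4), np.mean(P,0), [np.linalg.norm(P[i]-P[(i+1)%4]).round(4) for i in range(4)])
P=[ray(K,W,z(p),.022)[:2] for p in [(113,195),(600,171),(607,412),(111,438)]]
print("wood",np.round(P,4), np.mean(P,0), [np.linalg.norm(P[i]-P[(i+1)%4]).round(4) for i in range(4)])
g=[ray(K,W,z(p),.096)[:2] for p in [(266,206),(380,202),(381,232),(266,236)]];print("grip",np.mean(g,0),np.round(g,4))
# ball
g=im[180:210,300:330].max(2)<45; n,l,st,c=cv2.connectedComponentsWithStats(g.astype(np.uint8));k=1+np.argmax(st[1:,4]);uv=c[k]+[300,180];print("ball",st[k],uv,ray(K,W,uv,.092))
hsv=cv2.cvtColor(im,cv2.COLOR_RGB2HSV)
m=cv2.inRange(hsv,(8,60,120),(20,160,255)); m[:, :270]=0;m[:,410:]=0
n,l,st,c=cv2.connectedComponentsWithStats(m)
for k in range(1,n):
    if st[k,4]<80:continue
    cn=cv2.findContours((l==k).astype(np.uint8),0,2)[0][0].reshape(-1,2)
    w=np.array([ray(K,W,p,.036)[:2] for p in cn])*1000
    (cx,cy),(a,b),an=cv2.minAreaRect(w.astype(np.float32))
    ys,xs=np.nonzero(l==k);w=np.array([ray(K,W,p,.036)[:2] for p in zip(xs,ys)]);e=np.linalg.eigh(np.cov(w.T))[1][:,1]
    print("block",st[k],c[k],w.mean(0).round(4),(cx,cy),(a,b),np.degrees(np.arctan2(e[1],e[0]))%180)
# switch box top corners
zz=lambda p:(270+p[0]/3.1,130+p[1]/3.1)
P=[ray(K,W,zz(p),.025)[:2] for p in [(63,95),(130,84),(155,205),(86,216)]]
print("box",np.round(P,4), np.mean(P,0), [np.linalg.norm(P[i]-P[(i+1)%4]).round(4) for i in range(4)])
```

```text
[array([1.069, 0.54 ]), array([ 1.105, -0.687]), array([ 0.226, -0.63 ]), array([0.206, 0.448])]
plate [[0.6421 0.3417]
 [0.6637 0.0136]
 [0.4651 0.0014]
 [0.443  0.3266]] [0.55344064 0.17083166] [np.float64(0.3288), np.float64(0.199), np.float64(0.326), np.float64(0.1997)]
wood [[0.5736 0.3044]
 [0.5929 0.0417]
 [0.464  0.0329]
 [0.4446 0.2952]] [0.51879983 0.16854689] [np.float64(0.2634), np.float64(0.1292), np.float64(0.2629), np.float64(0.1293)]
grip [0.55915001 0.16736743] [[0.5649 0.1958]
 [0.5682 0.1401]
 [0.5534 0.1387]
 [0.5501 0.1949]]
ball [  9   9  13  13 115] [315.07826087 194.88695652] [ 0.60767588 -0.19613598  0.092     ]
block [291 214  13  36 369] [297.42547425 231.69376694] [ 0.5349 -0.169 ] (534.9282836914062, -168.7167205810547) (23.099929809570312, 73.95524597167969) 177.859931507797
block [345 217  19  36 369] [354.15447154 234.77506775] [ 0.5312 -0.2897] (531.6451416015625, -289.5869140625) (22.979511260986328, 73.51639556884766) 164.7410137464882
block [349 270  11  37 389] [354.08997429 288.31105398] [ 0.4201 -0.2882] (420.8587646484375, -288.0641174316406) (21.03517723083496, 73.94355010986328) 179.36994049310843
box [[ 0.6905 -0.1537]
 [ 0.6997 -0.2014]
 [ 0.6133 -0.2192]
 [ 0.6044 -0.1707]] [ 0.65198378 -0.18627358] [np.float64(0.0486), np.float64(0.0881), np.float64(0.0493), np.float64(0.0877)]
```

Emit:
apply_moves(
  commands=[
    {"wz":0.107},
    {"wz":0.107},
    {"wz":0.107},
    {"wz":0.106},
    {"dx":0.029,"dy":-0.022},
    {"dx":0.029,"dy":-0.022},
    {"dx":0.029,"dy":-0.022},
    {"dx":0.029,"dy":-0.022},
    {"dx":0.029,"dy":-0.022},
    {"dx":0.029,"dy":-0.022},
    {"dx":0.029,"dy":-0.022},
    {"dx":0.029,"dy":-0.022},
  ],
  claw=0,
)

```text
validation failed for argument at $.co...
```

Emit:
apply_moves(
  commands=[
    {"dx":0,"dy":0,"dz":0,"wx":0,"wy":0,"wz":0.1},
    {"dx":0,"dy":0,"dz":0,"wx":0,"wy":0,"wz":0.1},
    {"dx":0,"dy":0,"dz":0,"wx":0,"wy":0,"wz":0.1},
    {"dx":0,"dy":0,"dz":0,"wx":0,"wy":0,"wz":0.1},
  ],
  claw=0,
)

```text
time: 0.48
eef_pos: [0.2172, -0.4777, 0.3035]
eef_rot: [[1.0, 0.022, -0.0], [0.022, -1.0, 0.001], [-0.0, -0.001, -1.0]]
wrist_force: [-1.0, -0.6, -0.7]
width: 0.455
```

Emit:
apply_moves(
  commands=[
    {"dx":0,"dy":0,"dz":0,"wx":0,"wy":0,"wz":0.022},
    {"dx":0.029,"dy":-0.0225,"dz":0,"wx":0,"wy":0,"wz":0},
    {"dx":0.029,"dy":-0.0225,"dz":0,"wx":0,"wy":0,"wz":0},
    {"dx":0.029,"dy":-0.0225,"dz":0,"wx":0,"wy":0,"wz":0},
    {"dx":0.029,"dy":-0.0225,"dz":0,"wx":0,"wy":0,"wz":0},
    {"dx":0.029,"dy":-0.0225,"dz":0,"wx":0,"wy":0,"wz":0},
    {"dx":0.029,"dy":-0.0225,"dz":0,"wx":0,"wy":0,"wz":0},
    {"dx":0.029,"dy":-0.0225,"dz":0,"wx":0,"wy":0,"wz":0},
    {"dx":0.029,"dy":-0.0225,"dz":0,"wx":0,"wy":0,"wz":0},
  ],
)

```text
time: 1.23
eef_pos: [0.4496, -0.2953, 0.3038]
eef_rot: [[1.0, 0.007, -0.0], [0.007, -1.0, 0.0], [-0.0, -0.0, -1.0]]
wrist_force: [-0.4, 0.1, -0.2]
width: 0.002
```

Emit:
apply_moves(
  commands=[
    {"dx":0.028,"dy":-0.0225,"dz":0,"wx":0,"wy":0,"wz":0},
    {"dx":0.028,"dy":-0.0225,"dz":0,"wx":0,"wy":0,"wz":0},
    {"dx":0.028,"dy":-0.0225,"dz":0,"wx":0,"wy":0,"wz":0},
    {"dx":0.028,"dy":-0.0225,"dz":0,"wx":0,"wy":0,"wz":0},
    {"dx":0,"dy":0,"dz":0.036,"wx":0,"wy":0,"wz":0},
    {"dx":0,"dy":0,"dz":0.036,"wx":0,"wy":0,"wz":0},
    {"dx":0,"dy":0,"dz":0.036,"wx":0,"wy":0,"wz":0},
    {"dx":0,"dy":0,"dz":0.036,"wx":0,"wy":0,"wz":0},
    {"dx":0,"dy":0,"dz":0,"wx":0,"wy":0,"wz":0},
  ],
)

```text
time: 1.98
eef_pos: [0.5551, -0.2042, 0.1525]
eef_rot: [[1.0, 0.007, -0.013], [0.007, -1.0, 0.005], [-0.013, -0.005, -1.0]]
wrist_force: [-1.8, 0.9, -1.1]
width: -0.001
```

Run:
```python
from h import *
save("wrist","w1");print(status.state()["eef_pos"],status.state()["wrist_force"])
im,K,W=save("scene","s1");c=im[180:330,120:320][:,:,::-1];cv2.imwrite("pics/s1z.png",cv2.convertScaleAbs(cv2.resize(c,None,fx=3.9,fy=3.9),alpha=1.8))
```

```text
[ 0.55678574 -0.20493609  0.15606199] [-0.25261052  0.52252549  1.46327115]
```

View pics/w1.png

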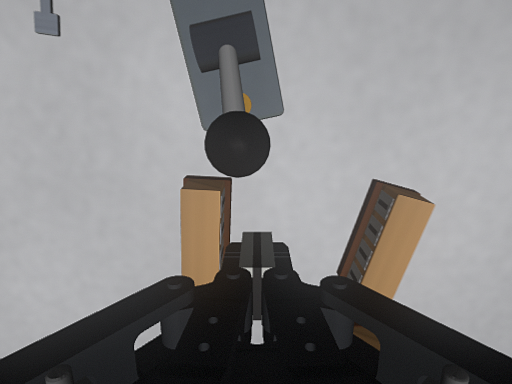

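View pics/s1z.png

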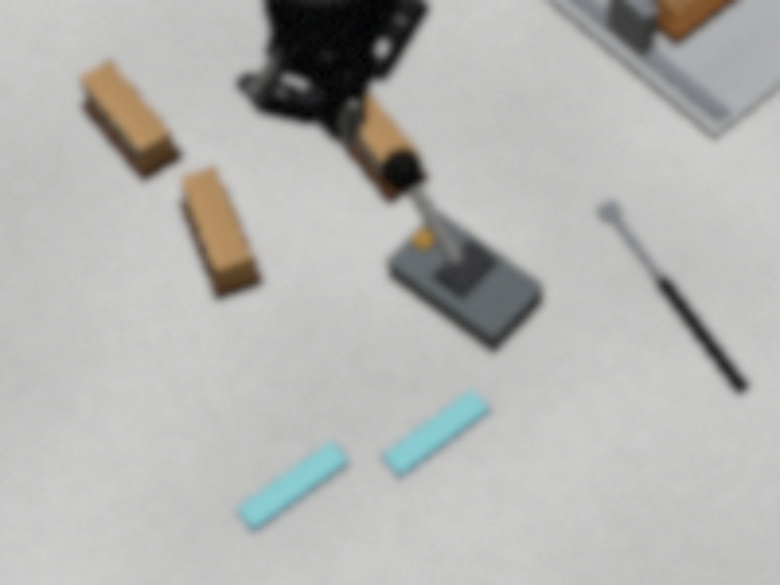

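Emit:
apply_moves(
  commands=[
    {"dx":0.01,"dy":-0.006,"dz":0,"wx":0,"wy":0,"wz":0},
    {"dx":0.01,"dy":-0.002,"dz":0,"wx":0,"wy":0,"wz":0},
    {"dx":0.01,"dy":-0.002,"dz":0,"wx":0,"wy":0,"wz":0},
    {"dx":0.01,"dy":-0.002,"dz":0,"wx":0,"wy":0,"wz":0},
    {"dx":0.01,"dy":-0.002,"dz":0,"wx":0,"wy":0,"wz":0},
    {"dx":0.01,"dy":-0.002,"dz":0,"wx":0,"wy":0,"wz":0},
    {"dx":0.01,"dy":-0.002,"dz":0,"wx":0,"wy":0,"wz":0},
    {"dx":0.01,"dy":-0.002,"dz":0,"wx":0,"wy":0,"wz":0},
    {"dx":0.01,"dy":-0.002,"dz":0,"wx":0,"wy":0,"wz":0},
    {"dx":0.01,"dy":-0.002,"dz":0,"wx":0,"wy":0,"wz":0},
    {"dx":0,"dy":0,"dz":0,"wx":0,"wy":0,"wz":0},
  ],
)

```text
time: 3.0
eef_pos: [0.6641, -0.1813, 0.1618]
eef_rot: [[1.0, 0.007, 0.006], [0.007, -1.0, -0.001], [0.006, 0.001, -1.0]]
wrist_force: [1.0, -0.4, -0.5]
width: -0.001
```

Run:
```python
from h import *
save("wrist","w2")
```

```text
(no output)
```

View pics/w2.png

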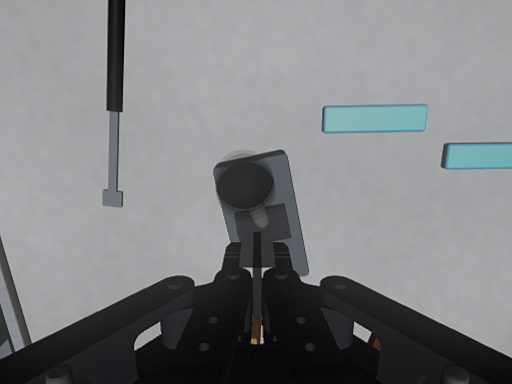

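Emit:
apply_moves(
  commands=[
    {"dx":0,"dy":0,"dz":-0.04,"wx":0,"wy":0,"wz":0},
    {"dx":0,"dy":0,"dz":-0.02,"wx":0,"wy":0,"wz":0},
    {"dx":-0.014,"dy":-0.035,"dz":0,"wx":0,"wy":0,"wz":0},
    {"dx":-0.014,"dy":-0.035,"dz":0,"wx":0,"wy":0,"wz":0},
    {"dx":-0.014,"dy":-0.035,"dz":0,"wx":0,"wy":0,"wz":0},
    {"dx":-0.014,"dy":-0.035,"dz":0,"wx":0,"wy":0,"wz":0},
    {"dx":-0.014,"dy":-0.035,"dz":0,"wx":0,"wy":0,"wz":0},
    {"dx":-0.014,"dy":-0.035,"dz":0,"wx":0,"wy":0,"wz":0},
    {"dx":-0.014,"dy":-0.035,"dz":0,"wx":0,"wy":0,"wz":0},
    {"dx":-0.014,"dy":-0.035,"dz":0,"wx":0,"wy":0,"wz":0},
    {"dx":-0.014,"dy":-0.035,"dz":0,"wx":0,"wy":0,"wz":0},
    {"dx":-0.014,"dy":-0.035,"dz":0,"wx":0,"wy":0,"wz":0},
  ],
)

```text
time: 4.05
eef_pos: [0.5164, 0.0823, 0.2251]
eef_rot: [[0.992, 0.127, -0.008], [0.127, -0.99, 0.067], [0.001, -0.067, -0.998]]
wrist_force: [-0.1, -0.2, 0.4]
width: -0.0
```

Run:
```python
from h import *
save("wrist","w3");save("top","t3")
s=status.state();print(s["eef_pos"],s["q"])
```

```text
[0.51490571 0.08271154 0.22521   ] [ 0.12726775  0.30129088 -0.29485649  0.97568472  0.06739753  3.14056269]
```

View pics/w3.png

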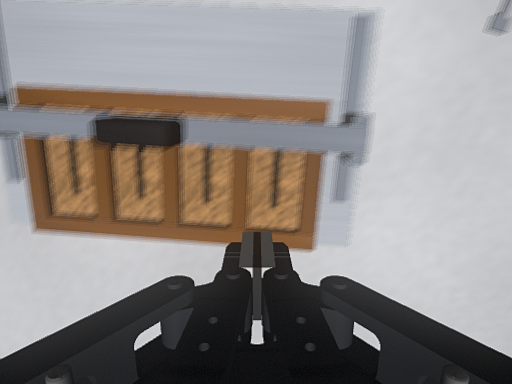

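View pics/t3.png

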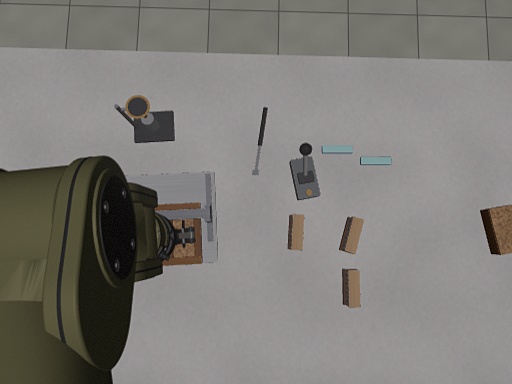

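Emit:
apply_moves(
  commands=[
    {"dx":0,"dy":0,"dz":0,"wx":-0.067,"wy":0,"wz":0},
    {"dx":0,"dy":0,"dz":0,"wx":0,"wy":0,"wz":-0.1235},
    {"dx":0,"dy":0,"dz":0,"wx":0,"wy":0,"wz":-0.1235},
    {"dx":0,"dy":0,"dz":0,"wx":0,"wy":0,"wz":-0.1235},
    {"dx":0,"dy":0,"dz":0,"wx":0,"wy":0,"wz":-0.1235},
    {"dx":0,"dy":0,"dz":0,"wx":0,"wy":0,"wz":-0.1235},
    {"dx":0,"dy":0,"dz":0,"wx":0,"wy":0,"wz":-0.1235},
    {"dx":0,"dy":0,"dz":0,"wx":0,"wy":0,"wz":-0.1235},
    {"dx":0,"dy":0,"dz":0,"wx":0,"wy":0,"wz":-0.1235},
    {"dx":0,"dy":0,"dz":0,"wx":0,"wy":0,"wz":-0.1235},
    {"dx":0,"dy":0,"dz":0,"wx":0,"wy":0,"wz":-0.1235},
    {"dx":0,"dy":0,"dz":0,"wx":0,"wy":0,"wz":-0.1235},
  ],
)

```text
time: 5.15
eef_pos: [0.5191, 0.0722, 0.2248]
eef_rot: [[0.07, 0.998, 0.0], [0.998, -0.07, 0.006], [0.006, -0.0, -1.0]]
wrist_force: [0.4, -0.2, -0.8]
width: 0.001
```

Emit:
apply_moves(
  commands=[
    {"dx":0,"dy":0,"dz":0,"wx":0,"wy":0,"wz":-0.1235},
    {"dx":0,"dy":0,"dz":0,"wx":0,"wy":0,"wz":-0.1235},
    {"dx":0,"dy":0,"dz":0,"wx":0,"wy":0,"wz":-0.1235},
    {"dx":0,"dy":0,"dz":0,"wx":0,"wy":0,"wz":-0.1235},
    {"dx":0,"dy":0,"dz":0,"wx":0,"wy":0,"wz":-0.1235},
    {"dx":0,"dy":0,"dz":0,"wx":0,"wy":0,"wz":-0.1235},
    {"dx":0,"dy":0,"dz":0,"wx":0,"wy":0,"wz":-0.1235},
    {"dx":0,"dy":0,"dz":0,"wx":0,"wy":0,"wz":-0.1235},
    {"dx":0,"dy":0,"dz":0,"wx":0,"wy":0,"wz":-0.1235},
    {"dx":0,"dy":0,"dz":0,"wx":0,"wy":0,"wz":-0.1235},
    {"dx":0,"dy":0,"dz":0,"wx":0,"wy":0,"wz":-0.1235},
    {"dx":0,"dy":0,"dz":0,"wx":0,"wy":0,"wz":-0.1235},
  ],
)

```text
time: 6.15
eef_pos: [0.5191, 0.0722, 0.2248]
eef_rot: [[-0.987, 0.158, 0.0], [0.158, 0.987, 0.006], [0.001, 0.006, -1.0]]
wrist_force: [-0.2, -0.1, -0.4]
width: 0.002
```

Emit:
apply_moves(
  commands=[
    {"dx":0,"dy":0,"dz":0,"wx":0,"wy":0,"wz":-0.1235},
    {"dx":0,"dy":0,"dz":0,"wx":0,"wy":0,"wz":-0.1235},
    {"dx":0,"dy":0,"dz":0,"wx":0,"wy":0,"wz":0},
    {"dx":0,"dy":0,"dz":0,"wx":0,"wy":0,"wz":0},
  ],
)

```text
time: 6.48
eef_pos: [0.5188, 0.0724, 0.2246]
eef_rot: [[-0.997, -0.079, -0.0], [-0.079, 0.997, 0.006], [-0.0, 0.006, -1.0]]
wrist_force: [0.7, 0.6, -0.5]
width: 0.002
```

Emit:
apply_moves(
  commands=[
    {"dx":-0.005,"dy":0.032,"dz":0,"wx":0,"wy":0,"wz":0},
    {"dx":-0.004,"dy":0.032,"dz":0,"wx":0,"wy":0,"wz":0},
    {"dx":-0.003,"dy":0.032,"dz":0,"wx":0,"wy":0,"wz":0},
    {"dx":0,"dy":0,"dz":0.027,"wx":0,"wy":0,"wz":0},
    {"dx":0,"dy":0,"dz":0.027,"wx":0,"wy":0,"wz":0},
    {"dx":0,"dy":0,"dz":0.025,"wx":0,"wy":0,"wz":0},
    {"dx":0,"dy":0,"dz":0,"wx":0,"wy":0,"wz":0},
    {"dx":0,"dy":0,"dz":0,"wx":0,"wy":0,"wz":0},
  ],
)

```text
time: 7.15
eef_pos: [0.5211, 0.1695, 0.1449]
eef_rot: [[-0.997, -0.081, -0.005], [-0.081, 0.997, 0.005], [0.004, 0.005, -1.0]]
wrist_force: [-0.4, 0.2, -0.9]
width: 0.0
```

Run:
```python
from h import *
im,K,W=save("scene","s4");c=im[60:260,220:420][:,:,::-1];cv2.imwrite("pics/s4z.png",cv2.convertScaleAbs(cv2.resize(c,None,fx=3,fy=3),alpha=1.8))
s=status.state();print(s["eef_pos"],s["q"])
```

```text
[0.52235673 0.16981073 0.14629953] [ 0.31144157  0.41395388 -0.34790244  0.80857274  0.00635688  0.22976823]
```

View pics/s4z.png

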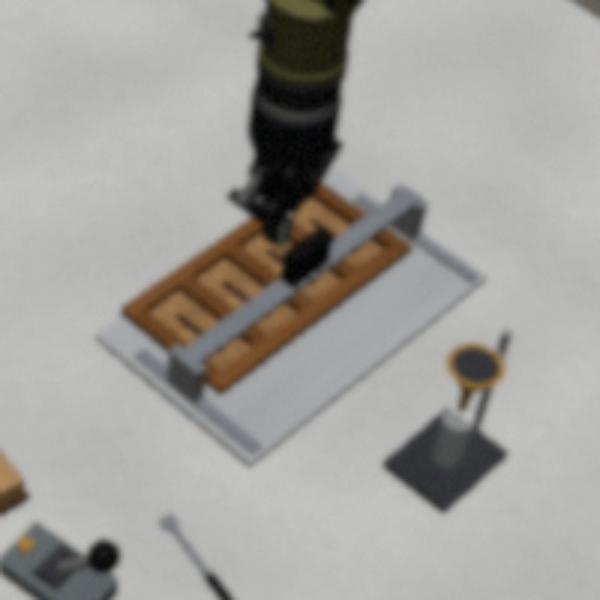

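Emit:
apply_moves(
  commands=[
    {"dx":-0.0075,"dy":0,"dz":0,"wx":0,"wy":0,"wz":0},
    {"dx":-0.0075,"dy":0,"dz":0,"wx":0,"wy":0,"wz":0},
    {"dx":-0.0075,"dy":0,"dz":0,"wx":0,"wy":0,"wz":0},
    {"dx":-0.0075,"dy":0,"dz":0,"wx":0,"wy":0,"wz":0},
    {"dx":-0.0075,"dy":0,"dz":0,"wx":0,"wy":0,"wz":0},
    {"dx":-0.0075,"dy":0,"dz":0,"wx":0,"wy":0,"wz":0},
    {"dx":-0.0075,"dy":0,"dz":0,"wx":0,"wy":0,"wz":0},
    {"dx":-0.0075,"dy":0,"dz":0,"wx":0,"wy":0,"wz":0},
    {"dx":-0.0075,"dy":0,"dz":0,"wx":0,"wy":0,"wz":0},
    {"dx":-0.0075,"dy":0,"dz":0,"wx":0,"wy":0,"wz":0},
    {"dx":-0.005,"dy":0,"dz":0,"wx":0,"wy":0,"wz":0},
    {"dx":0,"dy":0,"dz":0,"wx":0,"wy":0,"wz":0},
  ],
)

```text
time: 8.2
eef_pos: [0.6023, 0.1765, 0.1452]
eef_rot: [[-0.997, -0.083, -0.002], [-0.083, 0.997, 0.006], [0.002, 0.006, -1.0]]
wrist_force: [-2.0, -1.2, 1.2]
width: 0.003
```

Emit:
apply_moves(
  commands=[
    {"dx":-0.002,"dy":0,"dz":0,"wx":0,"wy":0,"wz":0},
    {"dx":-0.002,"dy":0,"dz":0,"wx":0,"wy":0,"wz":0},
    {"dx":0,"dy":0,"dz":0,"wx":0,"wy":0,"wz":0},
  ],
)

```text
time: 8.45
eef_pos: [0.6027, 0.1765, 0.1452]
eef_rot: [[-0.996, -0.084, -0.008], [-0.084, 0.996, 0.006], [0.008, 0.006, -1.0]]
wrist_force: [-8.9, -1.5, 6.1]
width: -0.001
```

Emit:
apply_moves(
  commands=[
    {"dx":0.016,"dy":0,"dz":0,"wx":0,"wy":0,"wz":0},
    {"dx":0,"dy":0,"dz":-0.04,"wx":0,"wy":0,"wz":0},
    {"dx":0,"dy":0,"dz":-0.035,"wx":0,"wy":0,"wz":0.121},
    {"dx":0.0045,"dy":-0.0385,"dz":0,"wx":0,"wy":0,"wz":0},
    {"dx":0.0045,"dy":-0.0385,"dz":0,"wx":0,"wy":0,"wz":0},
    {"dx":0.0045,"dy":-0.0385,"dz":0,"wx":0,"wy":0,"wz":0},
    {"dx":0.0045,"dy":-0.0385,"dz":0,"wx":0,"wy":0,"wz":0},
    {"dx":0.0045,"dy":-0.0385,"dz":0,"wx":0,"wy":0,"wz":0},
    {"dx":0.0045,"dy":-0.0385,"dz":0,"wx":0,"wy":0,"wz":0},
    {"dx":0.0045,"dy":-0.0385,"dz":0,"wx":0,"wy":0,"wz":0},
    {"dx":0.0045,"dy":-0.0385,"dz":0,"wx":0,"wy":0,"wz":0},
    {"dx":0.0045,"dy":-0.0385,"dz":0,"wx":0,"wy":0,"wz":0},
  ],
  claw=0.055,
)

```text
time: 9.45
eef_pos: [0.537, -0.1717, 0.2191]
eef_rot: [[-0.999, 0.037, 0.002], [0.037, 0.999, 0.005], [-0.001, 0.006, -1.0]]
wrist_force: [0.9, -0.1, 0.4]
width: 0.649
```

```bash
cat >> h.py <<'E'
def blocks(im,K,W,z=.036,roi=None,minA=150):
    hsv=cv2.cvtColor(im,cv2.COLOR_RGB2HSV)
    m=cv2.inRange(hsv,(8,60,120),(20,160,255))
    if roi: mm=np.zeros_like(m);mm[roi[1]:roi[3],roi[0]:roi[2]]=1;m=m*mm
    n,l,st,c=cv2.connectedComponentsWithStats(m);out=[]
    for k in range(1,n):
        if st[k,4]<minA:continue
        cn=cv2.findContours((l==k).astype(np.uint8),0,2)[0][0].reshape(-1,2)
        w=np.array([ray(K,W,p,z)[:2] for p in cn])
        (cx,cy),ab,an=cv2.minAreaRect((w*1000).astype(np.float32))
        ys,xs=np.nonzero(l==k);w=np.array([ray(K,W,p,z)[:2] for p in zip(xs,ys)]);e=np.linalg.eigh(np.cov(w.T))[1][:,1]
        out.append((c[k].round(0),w.mean(0).round(4),np.round((cx,cy),1),np.round(ab,1),np.degrees(np.arctan2(e[1],e[0]))%180))
    return out
def st():
    s=status.state();R=s["eef_rot"];print("t",round(s["time"],2),"pos",np.round(s["eef_pos"],4),"yaw-pi",round(float(np.arctan2(-R[1,0],-R[0,0])),4),"z",R[:,2].round(3),"w",round(s["width"],3),"F",np.round(s["wrist_force"],1),"q",s["q"].round(2))
    return s
E
python3 - <<'E'
from h import *
st()
im,K,W=save("wrist","w5")
for b in blocks(im,K,W,minA=800):print(b)
im,K,W=save("top","t5")
for b in blocks(im,K,W,roi=(230,150,470,384)):print(b)
st()
E
```

```text
t 9.45 pos [ 0.537  -0.1717  0.2191] yaw-pi -0.0373 z [ 0.002  0.005 -1.   ] w 0.649 F [ 0.9 -0.1  0.4] q [-0.31  0.37 -0.2   1.    0.01 -0.27]
(array([79., 45.]), array([ 0.4255, -0.2934]), array([ 425.7, -293.1]), array([58.4, 19.8]), np.float64(2.2937224319777556))
(array([102., 183.]), array([ 0.527 , -0.2942]), array([ 528.4, -294.6]), array([20.2, 74.8]), np.float64(164.9904445002753))
(array([252., 181.]), array([ 0.53  , -0.1751]), array([ 531.4, -175.8]), array([22.5, 74.8]), np.float64(178.08494597692476))
t 9.55 pos [ 0.5367 -0.175   0.219 ] yaw-pi -0.0445 z [ 0.001  0.003 -1.   ] w 0.646 F [0.3 1.  0.4] q [-0.32  0.37 -0.2   1.    0.   -0.27]
```

View pics/w5.png

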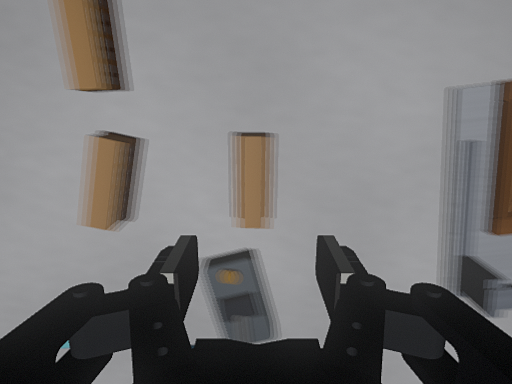

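View pics/t5.png

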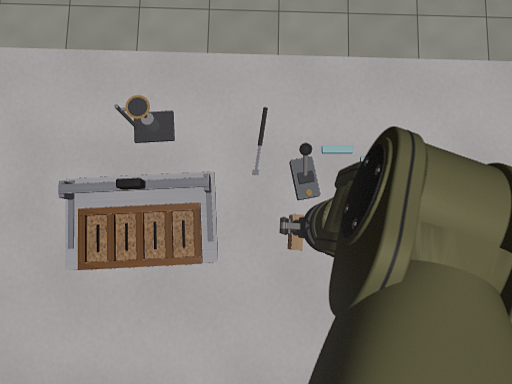

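Emit:
apply_moves(
  commands=[
    {"dx":0,"dy":0,"dz":0.01,"wx":0,"wy":0,"wz":0},
    {"dx":0,"dy":0,"dz":0,"wx":0,"wy":0,"wz":0},
    {"dx":0,"dy":0,"dz":0,"wx":0,"wy":0,"wz":0},
  ],
)

```text
time: 9.8
eef_pos: [0.5363, -0.1682, 0.2076]
eef_rot: [[-0.999, 0.036, -0.003], [0.036, 0.999, 0.007], [0.003, 0.007, -1.0]]
wrist_force: [-0.3, -0.4, -0.4]
width: 0.644
```

Run:
```python
from h import *
st()
im,K,W=save("wrist","w6")
for b in blocks(im,K,W,minA=800):print(b)
```

```text
t 9.8 pos [ 0.5363 -0.1682  0.2076] yaw-pi -0.0359 z [-0.003  0.007 -1.   ] w 0.644 F [-0.3 -0.4 -0.4] q [-0.31  0.38 -0.22  0.97  0.01 -0.27]
(array([75., 45.]), array([ 0.4262, -0.2873]), array([ 427.1, -287.3]), array([58. , 23.3]), np.float64(0.8638380817011182))
(array([ 98., 189.]), array([ 0.5278, -0.2886]), array([ 529.2, -288.9]), array([23.4, 75.2]), np.float64(164.94050240872133))
(array([255., 188.]), array([ 0.5312, -0.1688]), array([ 532.7, -168.7]), array([23.2, 75.2]), np.float64(177.47194107873932))
```

Emit:
apply_moves(
  commands=[
    {"dx":0.003,"dy":-0.001,"dz":0.03,"wx":0,"wy":0,"wz":0},
    {"dx":0,"dy":0,"dz":0.03,"wx":0,"wy":0,"wz":0},
    {"dx":0,"dy":0,"dz":0.03,"wx":0,"wy":0,"wz":0},
    {"dx":0,"dy":0,"dz":0.014,"wx":0,"wy":0,"wz":0},
    {"dx":0,"dy":0,"dz":0.014,"wx":0,"wy":0,"wz":0},
    {"dx":0,"dy":0,"dz":0,"wx":0,"wy":0,"wz":0},
    {"dx":0,"dy":0,"dz":0,"wx":0,"wy":0,"wz":0},
  ],
)

```text
time: 10.43
eef_pos: [0.533, -0.1684, 0.0901]
eef_rot: [[-0.999, 0.036, -0.003], [0.036, 0.999, 0.007], [0.003, 0.007, -1.0]]
wrist_force: [0.7, 0.2, -0.1]
width: 0.642
```

Run:
```python
from h import *
st();save("wrist","w7")
```

```text
t 10.43 pos [ 0.533  -0.1684  0.0901] yaw-pi -0.0356 z [-0.003  0.007 -1.   ] w 0.642 F [ 0.7  0.2 -0.1] q [-0.31  0.49 -0.39  0.7   0.01 -0.27]
```

View pics/w7.png

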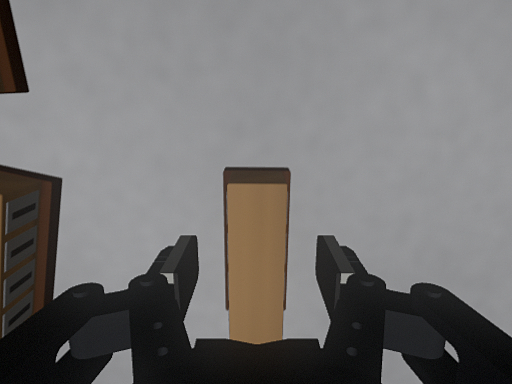

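Emit:
apply_moves(
  commands=[
    {"dx":0,"dy":0,"dz":0,"wx":0,"wy":0,"wz":0},
    {"dx":0,"dy":0,"dz":0,"wx":0,"wy":0,"wz":0},
    {"dx":0,"dy":0,"dz":0,"wx":0,"wy":0,"wz":0},
    {"dx":0,"dy":0,"dz":0,"wx":0,"wy":0,"wz":0},
    {"dx":0,"dy":0,"dz":0,"wx":0,"wy":0,"wz":0},
  ],
  claw=0,
  force=50,
)

```text
time: 10.9
eef_pos: [0.5341, -0.1698, 0.092]
eef_rot: [[-0.999, 0.038, 0.001], [0.038, 0.999, 0.006], [-0.001, 0.006, -1.0]]
wrist_force: [-0.4, 1.2, 6.3]
width: 0.268
```

Emit:
apply_moves(
  commands=[
    {"dx":0,"dy":0,"dz":-0.02,"wx":0,"wy":0,"wz":0},
    {"dx":0,"dy":0,"dz":-0.03,"wx":0,"wy":0,"wz":0},
    {"dx":0,"dy":0,"dz":-0.03,"wx":0,"wy":0,"wz":0},
    {"dx":0,"dy":0,"dz":0,"wx":0,"wy":0,"wz":0},
  ],
)

```text
time: 11.23
eef_pos: [0.5364, -0.1714, 0.1763]
eef_rot: [[-0.999, 0.038, 0.008], [0.038, 0.999, 0.003], [-0.008, 0.003, -1.0]]
wrist_force: [1.9, -0.1, -0.1]
width: 0.269
```

Run:
```python
from h import *
st();save("wrist","w8")
```

```text
t 11.23 pos [ 0.5364 -0.1714  0.1763] yaw-pi -0.0379 z [ 0.008  0.003 -1.   ] w 0.269 F [ 1.9 -0.1 -0.1] q [-0.31  0.4  -0.28  0.89  0.01 -0.27]
```

View pics/w8.png

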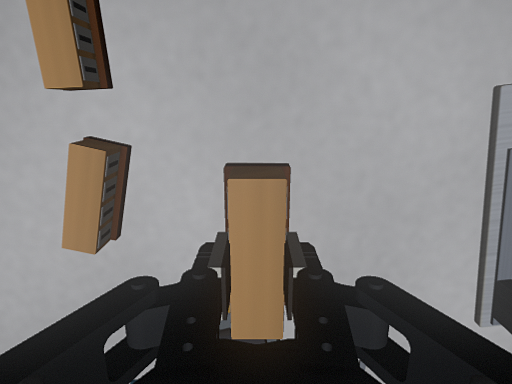

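Run:
```python
from h import *
for fn in["w8","w3"]:
    im,K,W=load(fn)
    cam=cams.camera("wrist");T=np.array(cam["T_tool_cam"])
    for y in((.0125,.02) if fn=="w8" else (.001,.01)):
        for x in(.011,-.011):
            print(fn,x,y,[(z,proj(K,T,[x,y,z]).round(0)) for z in(.035,.054,.073,.082,.086)])
im,K,W=load("w8");cv2.imwrite("pics/w8z.png",cv2.convertScaleAbs(cv2.resize(im[215:355,180:340][:,:,::-1],None,fx=4.2,fy=4.2,interpolation=cv2.INTER_CUBIC),alpha=2.2))
```

```text
w8 0.011 0.0125 [(0.035, array([293., 269.])), (0.054, array([288., 246.])), (0.073, array([285., 229.])), (0.082, array([283., 222.])), (0.086, array([282., 219.]))]
w8 -0.011 0.0125 [(0.035, array([291., 322.])), (0.054, array([287., 293.])), (0.073, array([284., 271.])), (0.082, array([282., 262.])), (0.086, array([282., 259.]))]
w8 0.011 0.02 [(0.035, array([314., 269.])), (0.054, array([307., 246.])), (0.073, array([301., 229.])), (0.082, array([298., 222.])), (0.086, array([297., 219.]))]
w8 -0.011 0.02 [(0.035, array([312., 322.])), (0.054, array([304., 293.])), (0.073, array([299., 271.])), (0.082, array([297., 262.])), (0.086, array([296., 259.]))]
w3 0.011 0.001 [(0.035, array([261., 269.])), (0.054, array([260., 246.])), (0.073, array([260., 229.])), (0.082, array([260., 222.])), (0.086, array([260., 219.]))]
w3 -0.011 0.001 [(0.035, array([261., 322.])), (0.054, array([260., 293.])), (0.073, array([260., 271.])), (0.082, array([260., 262.])), (0.086, array([260., 259.]))]
w3 0.011 0.01 [(0.035, array([286., 269.])), (0.054, array([282., 246.])), (0.073, array([279., 229.])), (0.082, array([278., 222.])), (0.086, array([278., 219.]))]
w3 -0.011 0.01 [(0.035, array([285., 322.])), (0.054, array([281., 293.])), (0.073, array([278., 271.])), (0.082, array([277., 262.])), (0.086, array([277., 259.]))]
```

View pics/w8z.png

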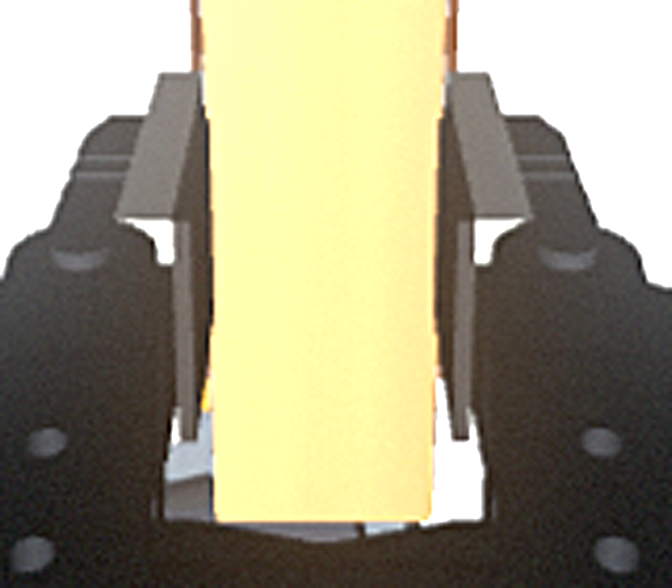

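Emit:
apply_moves(
  commands=[
    {"dx":0,"dy":0,"dz":0,"wx":0,"wy":0,"wz":-0.111},
    {"dx":-0.0007,"dy":0.0336,"dz":0,"wx":0,"wy":0,"wz":0},
    {"dx":-0.0007,"dy":0.0336,"dz":0,"wx":0,"wy":0,"wz":0},
    {"dx":-0.0007,"dy":0.0336,"dz":0,"wx":0,"wy":0,"wz":0},
    {"dx":-0.0007,"dy":0.0336,"dz":0,"wx":0,"wy":0,"wz":0},
    {"dx":-0.0007,"dy":0.0336,"dz":0,"wx":0,"wy":0,"wz":0},
    {"dx":-0.0007,"dy":0.0336,"dz":0,"wx":0,"wy":0,"wz":0},
    {"dx":-0.0007,"dy":0.0336,"dz":0,"wx":0,"wy":0,"wz":0},
    {"dx":-0.0007,"dy":0.0336,"dz":0,"wx":0,"wy":0,"wz":0},
    {"dx":-0.0007,"dy":0.0336,"dz":0,"wx":0,"wy":0,"wz":0},
    {"dx":-0.0007,"dy":0.0336,"dz":0,"wx":0,"wy":0,"wz":0},
    {"dx":-0.0007,"dy":0.0336,"dz":0,"wx":0,"wy":0,"wz":0},
  ],
)

```text
time: 12.38
eef_pos: [0.5122, 0.2, 0.1709]
eef_rot: [[-0.997, -0.073, -0.005], [-0.073, 0.997, 0.005], [0.005, 0.005, -1.0]]
wrist_force: [1.5, 0.5, -0.5]
width: 0.267
```

Emit:
apply_moves(
  commands=[
    {"dx":0,"dy":0,"dz":0.02,"wx":0,"wy":0,"wz":0},
    {"dx":0,"dy":0,"dz":0.01,"wx":0,"wy":0,"wz":0},
    {"dx":0,"dy":0,"dz":0,"wx":0,"wy":0,"wz":0},
    {"dx":0,"dy":0,"dz":0,"wx":0,"wy":0,"wz":0},
  ],
)

```text
time: 12.72
eef_pos: [0.5121, 0.1978, 0.141]
eef_rot: [[-0.997, -0.072, -0.007], [-0.072, 0.997, 0.004], [0.006, 0.004, -1.0]]
wrist_force: [-0.6, 0.8, -0.8]
width: 0.27
```

Run:
```python
from h import *
st();im,K,W=save("wrist","w9")
```

```text
t 12.72 pos [0.5121 0.1978 0.141 ] yaw-pi 0.0724 z [-0.007  0.004 -1.   ] w 0.27 F [-0.6  0.8 -0.8] q [ 0.37  0.42 -0.35  0.8   0.01  0.29]
```

View pics/w9.png

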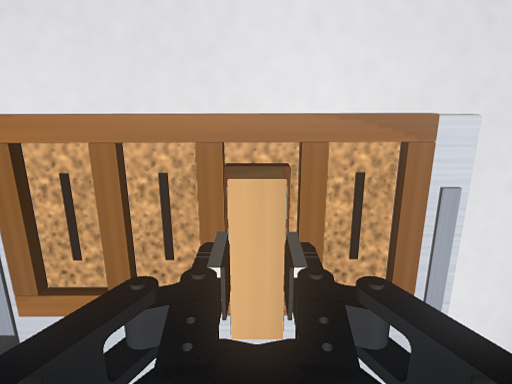

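Run:
```python
from h import *
im,K,W=load("w9")
o=np.array([.5187,.1684]);a=.073;R=np.array([[np.cos(a),np.sin(a)],[-np.sin(a),np.cos(a)]])
for uv in[(223,143),(300,143),(120,142),(197,142),(327,142),(407,142)]:
    print(uv,(R@(ray(K,W,uv,.022)[:2]-o)*1000).round(1))
s=st();print(R@(s["eef_pos"][:2]-o)*1000)
```

```text
(223, 143) [-50.7  10.4]
(300, 143) [-50.7  54.7]
(120, 142) [-51.3 -48.8]
(197, 142) [-51.3  -4.6]
(327, 142) [-51.2  70.2]
(407, 142) [-51.2 116.4]
t 12.77 pos [0.513  0.1979 0.142 ] yaw-pi 0.0719 z [-0.004  0.005 -1.   ] w 0.272 F [ 0.4 -0.4 -0.3] q [ 0.37  0.42 -0.35  0.8   0.01  0.29]
[-3.53634821 29.79517634]
```

Emit:
apply_moves(
  commands=[
    {"dx":-0.003,"dy":0.002,"dz":0.01,"wx":0,"wy":0,"wz":0},
    {"dx":0,"dy":0,"dz":0.01,"wx":0,"wy":0,"wz":0},
    {"dx":0,"dy":0,"dz":0.01,"wx":0,"wy":0,"wz":0},
    {"dx":0,"dy":0,"dz":0.008,"wx":0,"wy":0,"wz":0},
    {"dx":0,"dy":0,"dz":0,"wx":0,"wy":0,"wz":0},
    {"dx":0,"dy":0,"dz":0,"wx":0,"wy":0,"wz":0},
    {"dx":0,"dy":0,"dz":0,"wx":0,"wy":0,"wz":0},
  ],
)

```text
time: 13.35
eef_pos: [0.5166, 0.2016, 0.1049]
eef_rot: [[-0.997, -0.073, -0.002], [-0.073, 0.997, 0.006], [0.001, 0.006, -1.0]]
wrist_force: [0.4, 0.0, -1.4]
width: 0.262
```

Emit:
apply_moves(
  commands=[
    {"dx":0,"dy":0,"dz":0.002,"wx":0,"wy":0,"wz":0},
    {"dx":0,"dy":0,"dz":0.001,"wx":0,"wy":0,"wz":0},
    {"dx":0,"dy":0,"dz":0,"wx":0,"wy":0,"wz":0},
  ],
)

```text
time: 13.6
eef_pos: [0.5168, 0.2018, 0.1021]
eef_rot: [[-0.997, -0.073, -0.001], [-0.073, 0.997, 0.007], [0.001, 0.007, -1.0]]
wrist_force: [-0.6, 0.4, -1.0]
width: 0.271
```

Emit:
apply_moves(
  commands=[
    {"dx":0,"dy":0,"dz":0,"wx":0,"wy":0,"wz":0},
    {"dx":0,"dy":0,"dz":0,"wx":0,"wy":0,"wz":0},
    {"dx":0,"dy":0,"dz":0,"wx":0,"wy":0,"wz":0},
    {"dx":0,"dy":0,"dz":0,"wx":0,"wy":0,"wz":0},
  ],
  claw=0.042,
)

```text
time: 13.93
eef_pos: [0.5167, 0.2017, 0.1021]
eef_rot: [[-0.997, -0.073, -0.001], [-0.073, 0.997, 0.006], [0.001, 0.007, -1.0]]
wrist_force: [0.1, -1.0, -0.7]
width: 0.49
```

Emit:
apply_moves(
  commands=[
    {"dx":0,"dy":0,"dz":-0.015,"wx":0,"wy":0,"wz":0},
    {"dx":0,"dy":0,"dz":-0.02,"wx":0,"wy":0,"wz":0},
    {"dx":0,"dy":0,"dz":-0.03,"wx":0,"wy":0,"wz":0},
    {"dx":0,"dy":0,"dz":-0.03,"wx":0,"wy":0,"wz":0},
    {"dx":0,"dy":0,"dz":0,"wx":0,"wy":0,"wz":0},
    {"dx":0,"dy":0,"dz":0,"wx":0,"wy":0,"wz":0},
  ],
)

```text
time: 14.43
eef_pos: [0.5182, 0.2016, 0.1991]
eef_rot: [[-0.997, -0.073, 0.003], [-0.073, 0.997, 0.008], [-0.004, 0.008, -1.0]]
wrist_force: [-0.4, -0.1, 0.4]
width: 0.492
```

Run:
```python
from h import *
st();im,K,W=save("wrist","w10")
im,K,W=save("top","t10")
for b in blocks(im,K,W,roi=(230,150,470,384)):print(b)
```

```text
t 14.43 pos [0.5182 0.2016 0.1991] yaw-pi 0.0734 z [ 0.003  0.008 -1.   ] w 0.492 F [-0.4 -0.1  0.4] q [ 0.37  0.37 -0.26  0.93  0.01  0.29]
(array([354., 235.]), array([ 0.5313, -0.2896]), array([ 531.6, -289.6]), array([23. , 73.5]), np.float64(164.69988458177573))
(array([354., 288.]), array([ 0.4199, -0.288 ]), array([ 420.9, -288.1]), array([21. , 73.9]), np.float64(179.0513107046224))
```

View pics/w10.png

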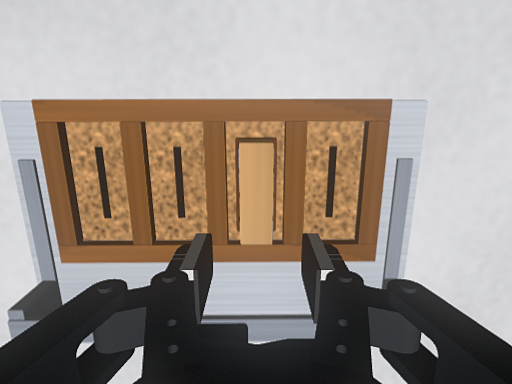

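View pics/t10.png

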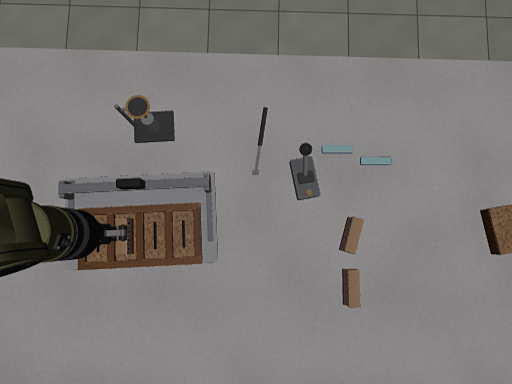

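Emit:
apply_moves(
  commands=[
    {"dx":0.002,"dy":-0.0408,"dz":0,"wx":0,"wy":0,"wz":0},
    {"dx":0.002,"dy":-0.0408,"dz":0,"wx":0,"wy":0,"wz":0},
    {"dx":0.002,"dy":-0.0408,"dz":0,"wx":0,"wy":0,"wz":0},
    {"dx":0.002,"dy":-0.0408,"dz":0,"wx":0,"wy":0,"wz":0},
    {"dx":0.002,"dy":-0.0408,"dz":0,"wx":0,"wy":0,"wz":0},
    {"dx":0.002,"dy":-0.0408,"dz":0,"wx":0,"wy":0,"wz":0},
    {"dx":0.002,"dy":-0.0408,"dz":0,"wx":0,"wy":0,"wz":0},
    {"dx":0.002,"dy":-0.0408,"dz":0,"wx":0,"wy":0,"wz":0},
    {"dx":0.002,"dy":-0.0408,"dz":0,"wx":0,"wy":0,"wz":0},
    {"dx":0.002,"dy":-0.0408,"dz":0,"wx":0,"wy":0,"wz":0},
    {"dx":0.002,"dy":-0.0408,"dz":0,"wx":0,"wy":0,"wz":0},
    {"dx":0.002,"dy":-0.0408,"dz":0,"wx":0,"wy":0,"wz":0},
  ],
  claw=0.055,
)

```text
time: 15.53
eef_pos: [0.5273, -0.2905, 0.1919]
eef_rot: [[-0.997, -0.073, -0.005], [-0.073, 0.997, 0.008], [0.004, 0.008, -1.0]]
wrist_force: [1.1, 0.4, 0.2]
width: 0.646
```

Emit:
apply_moves(
  commands=[
    {"dx":0,"dy":0,"dz":0,"wx":0,"wy":0,"wz":0.113},
    {"dx":0,"dy":0,"dz":0,"wx":0,"wy":0,"wz":0.113},
    {"dx":0,"dy":0,"dz":0,"wx":0,"wy":0,"wz":0.114},
    {"dx":0,"dy":0,"dz":0,"wx":0,"wy":0,"wz":0},
    {"dx":0,"dy":0,"dz":0,"wx":0,"wy":0,"wz":0},
    {"dx":0,"dy":0,"dz":0,"wx":0,"wy":0,"wz":0},
  ],
)

```text
time: 16.03
eef_pos: [0.5282, -0.2885, 0.1928]
eef_rot: [[-0.965, 0.261, -0.003], [0.261, 0.965, 0.007], [0.005, 0.006, -1.0]]
wrist_force: [-0.5, 0.0, -0.5]
width: 0.641
```

Run:
```python
from h import *
s=st();im,K,W=save("wrist","w11")
for b in blocks(im,K,W,minA=800):
    print(b); print("tool delta",(s["eef_rot"].T@np.r_[b[1]-s["eef_pos"][:2],0]).round(4))
st()
```

```text
t 16.03 pos [ 0.5282 -0.2885  0.1928] yaw-pi -0.264 z [-0.003  0.007 -1.   ] w 0.641 F [-0.5  0.  -0.5] q [-0.5   0.46 -0.14  0.98  0.   -0.24]
(array([214.,  49.]), array([ 0.4237, -0.288 ]), array([ 423.4, -287.8]), array([65.2, 23.5]), np.float64(1.9573965539876497))
tool delta [ 0.101  -0.0268  0.0004]
(array([255., 199.]), array([ 0.5277, -0.2891]), array([ 529.2, -289.5]), array([23.5, 74.2]), np.float64(164.95964181595798))
tool delta [ 0.0003 -0.0007 -0.    ]
t 16.08 pos [ 0.5284 -0.2885  0.1931] yaw-pi -0.2643 z [-0.003  0.007 -1.   ] w 0.645 F [-0.5 -0.2 -0.5] q [-0.5   0.46 -0.14  0.98  0.   -0.24]
```

View pics/w11.png

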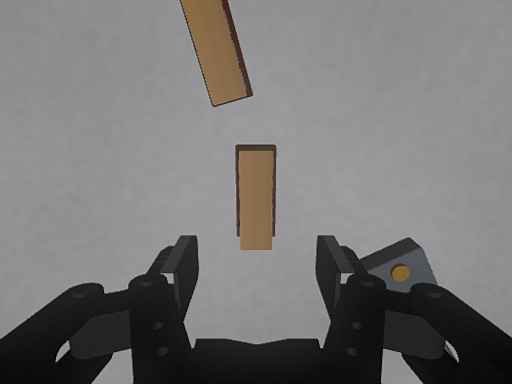

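Emit:
apply_moves(
  commands=[
    {"dx":-0.001,"dy":-0.001,"dz":0.03,"wx":0,"wy":0,"wz":0},
    {"dx":0,"dy":0,"dz":0.03,"wx":0,"wy":0,"wz":0},
    {"dx":0,"dy":0,"dz":0.025,"wx":0,"wy":0,"wz":0},
    {"dx":0,"dy":0,"dz":0.011,"wx":0,"wy":0,"wz":0},
    {"dx":0,"dy":0,"dz":0.008,"wx":0,"wy":0,"wz":0},
    {"dx":0,"dy":0,"dz":0,"wx":0,"wy":0,"wz":0},
    {"dx":0,"dy":0,"dz":0,"wx":0,"wy":0,"wz":0},
  ],
)

```text
time: 16.67
eef_pos: [0.5298, -0.2897, 0.0905]
eef_rot: [[-0.965, 0.263, -0.001], [0.263, 0.965, 0.006], [0.002, 0.005, -1.0]]
wrist_force: [-0.4, -0.3, 0.3]
width: 0.645
```

Emit:
apply_moves(
  commands=[
    {"dx":0,"dy":0,"dz":0,"wx":0,"wy":0,"wz":0},
    {"dx":0,"dy":0,"dz":0,"wx":0,"wy":0,"wz":0},
    {"dx":0,"dy":0,"dz":0,"wx":0,"wy":0,"wz":0},
    {"dx":0,"dy":0,"dz":0,"wx":0,"wy":0,"wz":0},
    {"dx":0,"dy":0,"dz":0,"wx":0,"wy":0,"wz":0},
  ],
  claw=0,
  force=50,
)

```text
time: 17.08
eef_pos: [0.5303, -0.2901, 0.0915]
eef_rot: [[-0.965, 0.263, 0.001], [0.263, 0.965, 0.005], [0.0, 0.005, -1.0]]
wrist_force: [0.5, 0.7, 6.3]
width: 0.264
```

Emit:
apply_moves(
  commands=[
    {"dx":0,"dy":0,"dz":-0.02,"wx":0,"wy":0,"wz":0},
    {"dx":0,"dy":0,"dz":-0.03,"wx":0,"wy":0,"wz":0},
    {"dx":0,"dy":0,"dz":-0.03,"wx":0,"wy":0,"wz":0},
    {"dx":0,"dy":0,"dz":0,"wx":0,"wy":0,"wz":-0.112},
    {"dx":0,"dy":0,"dz":0,"wx":0,"wy":0,"wz":-0.112},
    {"dx":0,"dy":0,"dz":0,"wx":0,"wy":0,"wz":-0.113},
    {"dx":0,"dy":0,"dz":0,"wx":0,"wy":0,"wz":0},
  ],
)

```text
time: 17.67
eef_pos: [0.5293, -0.2901, 0.1702]
eef_rot: [[-0.997, -0.072, -0.001], [-0.072, 0.997, 0.006], [0.001, 0.006, -1.0]]
wrist_force: [0.3, -0.0, -1.2]
width: 0.265
```

Run:
```python
from h import *
st();im,K,W=save("wrist","w12")
```

```text
t 17.67 pos [ 0.5293 -0.2901  0.1702] yaw-pi 0.0721 z [-0.001  0.006 -1.   ] w 0.265 F [ 0.3 -0.  -1.2] q [-0.5   0.48 -0.17  0.93  0.   -0.58]
```

View pics/w12.png

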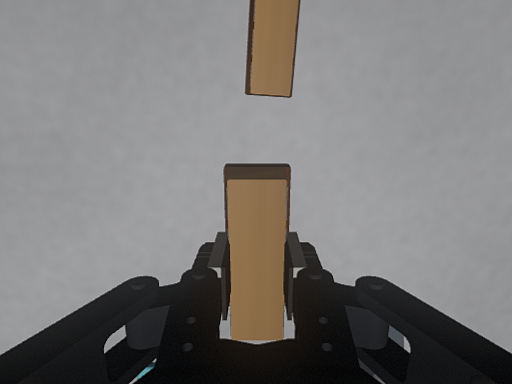

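Emit:
apply_moves(
  commands=[
    {"dx":-0.0021,"dy":0.039,"dz":0,"wx":0,"wy":0,"wz":0},
    {"dx":-0.0021,"dy":0.039,"dz":0,"wx":0,"wy":0,"wz":0},
    {"dx":-0.0021,"dy":0.039,"dz":0,"wx":0,"wy":0,"wz":0},
    {"dx":-0.0021,"dy":0.039,"dz":0,"wx":0,"wy":0,"wz":0},
    {"dx":-0.0021,"dy":0.039,"dz":0,"wx":0,"wy":0,"wz":0},
    {"dx":-0.0021,"dy":0.039,"dz":0,"wx":0,"wy":0,"wz":0},
    {"dx":-0.0021,"dy":0.039,"dz":0,"wx":0,"wy":0,"wz":0},
    {"dx":-0.0021,"dy":0.039,"dz":0,"wx":0,"wy":0,"wz":0},
    {"dx":-0.0021,"dy":0.039,"dz":0,"wx":0,"wy":0,"wz":0},
    {"dx":-0.0021,"dy":0.039,"dz":0,"wx":0,"wy":0,"wz":0},
    {"dx":-0.0021,"dy":0.039,"dz":0,"wx":0,"wy":0,"wz":0},
  ],
)

```text
time: 18.63
eef_pos: [0.5217, 0.1413, 0.1725]
eef_rot: [[-0.998, -0.067, -0.002], [-0.067, 0.998, 0.006], [0.001, 0.006, -1.0]]
wrist_force: [0.9, -0.3, 0.1]
width: 0.266
```

Emit:
apply_moves(
  commands=[
    {"dx":0,"dy":0,"dz":0.015,"wx":0,"wy":0,"wz":0},
    {"dx":0,"dy":0,"dz":0.015,"wx":0,"wy":0,"wz":0},
    {"dx":0,"dy":0,"dz":0,"wx":0,"wy":0,"wz":0},
    {"dx":0,"dy":0,"dz":0,"wx":0,"wy":0,"wz":0},
    {"dx":0,"dy":0,"dz":0,"wx":0,"wy":0,"wz":0},
  ],
)

```text
time: 19.05
eef_pos: [0.5223, 0.1393, 0.1429]
eef_rot: [[-0.998, -0.069, -0.002], [-0.069, 0.998, 0.006], [0.001, 0.006, -1.0]]
wrist_force: [0.4, -1.2, -0.7]
width: 0.27
```

Run:
```python
from h import *
s=st();im,K,W=save("wrist","w13")
o=np.array([.5187,.1684]);a=.073;R=np.array([[np.cos(a),np.sin(a)],[-np.sin(a),np.cos(a)]])
print("bed",(R@(s["eef_pos"][:2]-o)*1000).round(1))
```

```text
t 19.05 pos [0.5223 0.1393 0.1429] yaw-pi 0.0686 z [-0.002  0.006 -1.   ] w 0.27 F [ 0.4 -1.2 -0.7] q [ 0.26  0.4  -0.37  0.79  0.01  0.19]
bed [  1.5 -29.3]
```

View pics/w13.png

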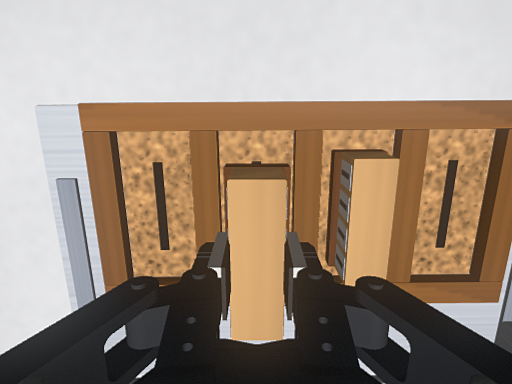

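Emit:
apply_moves(
  commands=[
    {"dx":0,"dy":0,"dz":0.012,"wx":0,"wy":0,"wz":0},
    {"dx":0,"dy":0,"dz":0.012,"wx":0,"wy":0,"wz":0},
    {"dx":0,"dy":0,"dz":0.01,"wx":0,"wy":0,"wz":0},
    {"dx":0,"dy":0,"dz":0.006,"wx":0,"wy":0,"wz":0},
    {"dx":0,"dy":0,"dz":0,"wx":0,"wy":0,"wz":0},
    {"dx":0,"dy":0,"dz":0,"wx":0,"wy":0,"wz":0},
    {"dx":0,"dy":0,"dz":0,"wx":0,"wy":0,"wz":0},
  ],
)

```text
time: 19.68
eef_pos: [0.5224, 0.1398, 0.1029]
eef_rot: [[-0.998, -0.07, -0.001], [-0.07, 0.998, 0.006], [0.001, 0.006, -1.0]]
wrist_force: [-0.2, 0.0, -1.3]
width: 0.266
```

Emit:
apply_moves(
  commands=[
    {"dx":0,"dy":0,"dz":0,"wx":0,"wy":0,"wz":0},
    {"dx":0,"dy":0,"dz":0,"wx":0,"wy":0,"wz":0},
    {"dx":0,"dy":0,"dz":0,"wx":0,"wy":0,"wz":0},
    {"dx":0,"dy":0,"dz":0,"wx":0,"wy":0,"wz":0},
  ],
  claw=0.042,
)

```text
time: 20.02
eef_pos: [0.5223, 0.14, 0.1028]
eef_rot: [[-0.998, -0.07, -0.001], [-0.07, 0.998, 0.006], [0.001, 0.006, -1.0]]
wrist_force: [1.2, 0.1, -1.0]
width: 0.489
```

Emit:
apply_moves(
  commands=[
    {"dx":0,"dy":0,"dz":-0.015,"wx":0,"wy":0,"wz":0},
    {"dx":0,"dy":0,"dz":-0.02,"wx":0,"wy":0,"wz":0},
    {"dx":0,"dy":0,"dz":-0.03,"wx":0,"wy":0,"wz":0},
    {"dx":0,"dy":0,"dz":-0.03,"wx":0,"wy":0,"wz":0},
    {"dx":0,"dy":0,"dz":0,"wx":0,"wy":0,"wz":0},
    {"dx":0,"dy":0,"dz":0,"wx":0,"wy":0,"wz":0},
  ],
)

```text
time: 20.52
eef_pos: [0.5238, 0.1397, 0.1997]
eef_rot: [[-0.998, -0.07, 0.003], [-0.07, 0.997, 0.008], [-0.004, 0.007, -1.0]]
wrist_force: [0.2, -0.1, 0.3]
width: 0.494
```

Run:
```python
from h import *
st();im,K,W=save("wrist","w14")
im,K,W=save("top","t14")
for b in blocks(im,K,W,roi=(230,150,470,384)):print(b)
```

```text
t 20.52 pos [0.5238 0.1397 0.1997] yaw-pi 0.0704 z [ 0.003  0.008 -1.   ] w 0.494 F [ 0.2 -0.1  0.3] q [ 0.26  0.35 -0.29  0.92  0.01  0.19]
(array([354., 288.]), array([ 0.4199, -0.288 ]), array([ 420.9, -288.1]), array([21. , 73.9]), np.float64(179.02278656462366))
```

View pics/w14.png

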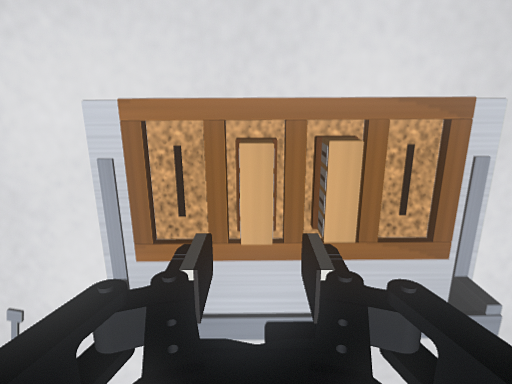

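Emit:
apply_moves(
  commands=[
    {"dx":0.0111,"dy":-0.035,"dz":0,"wx":0,"wy":0,"wz":0},
    {"dx":0.0111,"dy":-0.035,"dz":0,"wx":0,"wy":0,"wz":0},
    {"dx":0.0111,"dy":-0.035,"dz":0,"wx":0,"wy":0,"wz":0},
    {"dx":0.0111,"dy":-0.035,"dz":0,"wx":0,"wy":0,"wz":0},
    {"dx":0.0111,"dy":-0.035,"dz":0,"wx":0,"wy":0,"wz":0},
    {"dx":0.0111,"dy":-0.035,"dz":0,"wx":0,"wy":0,"wz":0},
    {"dx":0.0111,"dy":-0.035,"dz":0,"wx":0,"wy":0,"wz":0},
    {"dx":0.0111,"dy":-0.035,"dz":0,"wx":0,"wy":0,"wz":0},
    {"dx":0.0111,"dy":-0.035,"dz":0,"wx":0,"wy":0,"wz":0},
    {"dx":0.0111,"dy":-0.035,"dz":0,"wx":0,"wy":0,"wz":0},
    {"dx":0.0111,"dy":-0.035,"dz":0,"wx":0,"wy":0,"wz":0},
    {"dx":0.0111,"dy":-0.035,"dz":0,"wx":0,"wy":0,"wz":0},
  ],
  claw=0.055,
)

```text
time: 21.62
eef_pos: [0.4172, -0.29, 0.1934]
eef_rot: [[-0.998, -0.07, -0.004], [-0.07, 0.998, 0.008], [0.004, 0.009, -1.0]]
wrist_force: [0.7, 0.3, 0.5]
width: 0.642
```

Emit:
apply_moves(
  commands=[
    {"dx":0,"dy":0,"dz":0,"wx":0,"wy":0,"wz":0.088},
    {"dx":0,"dy":0,"dz":0,"wx":0,"wy":0,"wz":0},
    {"dx":0,"dy":0,"dz":0,"wx":0,"wy":0,"wz":0},
    {"dx":0,"dy":0,"dz":0,"wx":0,"wy":0,"wz":0},
  ],
)

```text
time: 21.95
eef_pos: [0.4184, -0.2878, 0.194]
eef_rot: [[-1.0, 0.015, -0.004], [0.015, 1.0, 0.008], [0.004, 0.008, -1.0]]
wrist_force: [-0.9, 0.0, 0.1]
width: 0.643
```

Run:
```python
from h import *
s=st();im,K,W=save("wrist","w15")
for b in blocks(im,K,W,minA=800):
    print(b); print("tool delta",(s["eef_rot"].T@np.r_[b[1]-s["eef_pos"][:2],0]).round(4))
st()
```

```text
t 21.95 pos [ 0.4184 -0.2878  0.194 ] yaw-pi -0.015 z [-0.004  0.008 -1.   ] w 0.643 F [-0.9  0.   0.1] q [-0.6   0.31 -0.37  0.9   0.   -0.59]
(array([256., 196.]), array([ 0.4163, -0.288 ]), array([ 417.9, -288. ]), array([75.1, 23.5]), np.float64(0.5733730518514903))
tool delta [ 0.0021 -0.0002  0.    ]
t 22.0 pos [ 0.4187 -0.2877  0.1943] yaw-pi -0.0148 z [-0.003  0.008 -1.   ] w 0.642 F [ 0.1  0.5 -0.9] q [-0.6   0.31 -0.37  0.9   0.   -0.59]
```

View pics/w15.png

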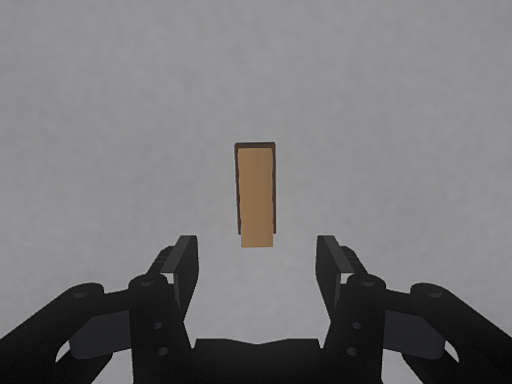

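Lined up. Grasp.

Emit:
apply_moves(
  commands=[
    {"dx":0,"dy":-0.0005,"dz":0.03,"wx":0,"wy":0,"wz":0},
    {"dx":0,"dy":0,"dz":0.03,"wx":0,"wy":0,"wz":0},
    {"dx":0,"dy":0,"dz":0.025,"wx":0,"wy":0,"wz":0},
    {"dx":0,"dy":0,"dz":0.012,"wx":0,"wy":0,"wz":0},
    {"dx":0,"dy":0,"dz":0.008,"wx":0,"wy":0,"wz":0},
    {"dx":0,"dy":0,"dz":0,"wx":0,"wy":0,"wz":0},
    {"dx":0,"dy":0,"dz":0,"wx":0,"wy":0,"wz":0},
  ],
)

```text
time: 22.58
eef_pos: [0.4191, -0.2882, 0.0902]
eef_rot: [[-1.0, 0.016, -0.002], [0.016, 1.0, 0.006], [0.002, 0.006, -1.0]]
wrist_force: [0.4, 0.0, 0.4]
width: 0.64
```

Emit:
apply_moves(
  commands=[
    {"dx":0,"dy":0,"dz":0,"wx":0,"wy":0,"wz":0},
    {"dx":0,"dy":0,"dz":0,"wx":0,"wy":0,"wz":0},
    {"dx":0,"dy":0,"dz":0,"wx":0,"wy":0,"wz":0},
    {"dx":0,"dy":0,"dz":0,"wx":0,"wy":0,"wz":0},
    {"dx":0,"dy":0,"dz":0,"wx":0,"wy":0,"wz":0},
  ],
  claw=0,
  force=50,
)

```text
time: 23.0
eef_pos: [0.4197, -0.2894, 0.0914]
eef_rot: [[-1.0, 0.018, 0.001], [0.018, 1.0, 0.005], [-0.001, 0.005, -1.0]]
wrist_force: [-1.0, 1.4, 6.6]
width: 0.269
```

Emit:
apply_moves(
  commands=[
    {"dx":0,"dy":0,"dz":-0.02,"wx":0,"wy":0,"wz":0},
    {"dx":0,"dy":0,"dz":-0.03,"wx":0,"wy":0,"wz":0},
    {"dx":0,"dy":0,"dz":-0.03,"wx":0,"wy":0,"wz":0},
    {"dx":0,"dy":0,"dz":0,"wx":0,"wy":0,"wz":-0.088},
    {"dx":0,"dy":0,"dz":0,"wx":0,"wy":0,"wz":0},
  ],
)

```text
time: 23.42
eef_pos: [0.4201, -0.2904, 0.1722]
eef_rot: [[-0.997, -0.072, 0.002], [-0.072, 0.997, 0.003], [-0.003, 0.003, -1.0]]
wrist_force: [-0.1, -0.5, -2.3]
width: 0.268
```

Run:
```python
from h import *
st();im,K,W=save("wrist","w16")
```

```text
t 23.42 pos [ 0.4201 -0.2904  0.1722] yaw-pi 0.0717 z [ 0.002  0.003 -1.   ] w 0.268 F [-0.1 -0.5 -2.3] q [-0.61  0.33 -0.41  0.84  0.   -0.68]
```

View pics/w16.png

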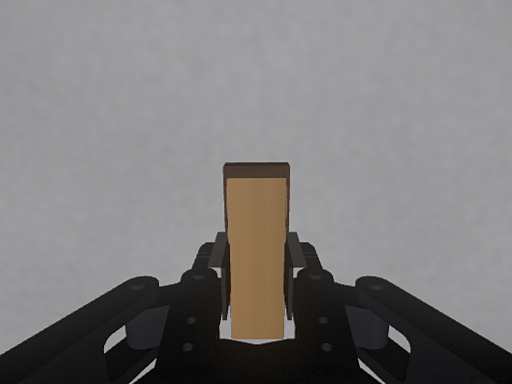

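Emit:
apply_moves(
  commands=[
    {"dx":-0.012,"dy":0.0325,"dz":0,"wx":0,"wy":0,"wz":0},
    {"dx":-0.012,"dy":0.0325,"dz":0,"wx":0,"wy":0,"wz":0},
    {"dx":-0.012,"dy":0.0325,"dz":0,"wx":0,"wy":0,"wz":0},
    {"dx":-0.012,"dy":0.0325,"dz":0,"wx":0,"wy":0,"wz":0},
    {"dx":-0.012,"dy":0.0325,"dz":0,"wx":0,"wy":0,"wz":0},
    {"dx":-0.012,"dy":0.0325,"dz":0,"wx":0,"wy":0,"wz":0},
    {"dx":-0.012,"dy":0.0325,"dz":0,"wx":0,"wy":0,"wz":0},
    {"dx":-0.012,"dy":0.0325,"dz":0,"wx":0,"wy":0,"wz":0},
    {"dx":-0.012,"dy":0.0325,"dz":0,"wx":0,"wy":0,"wz":0},
    {"dx":-0.012,"dy":0.0325,"dz":0,"wx":0,"wy":0,"wz":0},
    {"dx":-0.012,"dy":0.0325,"dz":0,"wx":0,"wy":0,"wz":0},
  ],
)

```text
time: 24.38
eef_pos: [0.5244, 0.0781, 0.1707]
eef_rot: [[-0.998, -0.068, -0.005], [-0.068, 0.998, 0.006], [0.004, 0.006, -1.0]]
wrist_force: [1.9, -0.6, 0.1]
width: 0.268
```

Emit:
apply_moves(
  commands=[
    {"dx":0,"dy":0,"dz":0.015,"wx":0,"wy":0,"wz":0},
    {"dx":0,"dy":0,"dz":0.015,"wx":0,"wy":0,"wz":0},
    {"dx":0,"dy":0,"dz":0,"wx":0,"wy":0,"wz":0},
    {"dx":0,"dy":0,"dz":0,"wx":0,"wy":0,"wz":0},
    {"dx":0,"dy":0,"dz":0,"wx":0,"wy":0,"wz":0},
  ],
)

```text
time: 24.8
eef_pos: [0.5249, 0.0763, 0.1418]
eef_rot: [[-0.998, -0.069, -0.003], [-0.069, 0.998, 0.006], [0.003, 0.006, -1.0]]
wrist_force: [0.9, -0.0, -0.6]
width: 0.269
```

Run:
```python
from h import *
s=st();im,K,W=save("wrist","w17")
o=np.array([.5187,.1684]);a=.073;R=np.array([[np.cos(a),np.sin(a)],[-np.sin(a),np.cos(a)]])
print("bed",(R@(s["eef_pos"][:2]-o)*1000).round(1))
```

```text
t 24.8 pos [0.5249 0.0763 0.1418] yaw-pi 0.069 z [-0.003  0.006 -1.   ] w 0.269 F [ 0.9 -0.  -0.6] q [ 0.14  0.39 -0.4   0.78  0.01  0.07]
bed [ -0.6 -92.3]
```

View pics/w17.png

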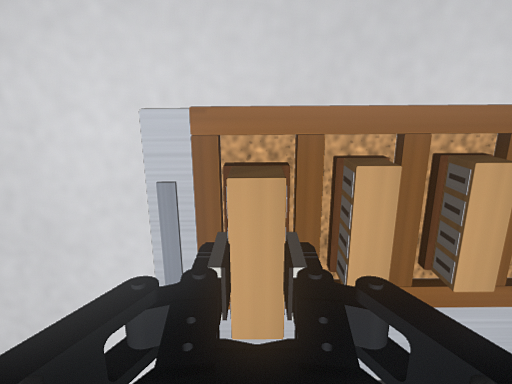

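Emit:
apply_moves(
  commands=[
    {"dx":0,"dy":0,"dz":0.012,"wx":0,"wy":0,"wz":0},
    {"dx":0,"dy":0,"dz":0.012,"wx":0,"wy":0,"wz":0},
    {"dx":0,"dy":0,"dz":0.01,"wx":0,"wy":0,"wz":0},
    {"dx":0,"dy":0,"dz":0.005,"wx":0,"wy":0,"wz":0},
    {"dx":0,"dy":0,"dz":0,"wx":0,"wy":0,"wz":0},
    {"dx":0,"dy":0,"dz":0,"wx":0,"wy":0,"wz":0},
    {"dx":0,"dy":0,"dz":0,"wx":0,"wy":0,"wz":0},
  ],
)

```text
time: 25.43
eef_pos: [0.5258, 0.0769, 0.1037]
eef_rot: [[-0.998, -0.07, -0.001], [-0.07, 0.998, 0.006], [0.0, 0.006, -1.0]]
wrist_force: [-0.6, -0.1, -0.8]
width: 0.268
```

Emit:
apply_moves(
  commands=[
    {"dx":0,"dy":0,"dz":0,"wx":0,"wy":0,"wz":0},
    {"dx":0,"dy":0,"dz":0,"wx":0,"wy":0,"wz":0},
    {"dx":0,"dy":0,"dz":0,"wx":0,"wy":0,"wz":0},
    {"dx":0,"dy":0,"dz":0,"wx":0,"wy":0,"wz":0},
  ],
  claw=0.042,
)

```text
time: 25.77
eef_pos: [0.5256, 0.0771, 0.1035]
eef_rot: [[-0.998, -0.07, -0.001], [-0.07, 0.998, 0.006], [0.0, 0.006, -1.0]]
wrist_force: [-0.2, 0.3, -0.5]
width: 0.488
```

Emit:
apply_moves(
  commands=[
    {"dx":0,"dy":0,"dz":-0.015,"wx":0,"wy":0,"wz":0},
    {"dx":0,"dy":0,"dz":-0.02,"wx":0,"wy":0,"wz":0},
    {"dx":0,"dy":0,"dz":-0.03,"wx":0,"wy":0,"wz":0},
    {"dx":0,"dy":0,"dz":-0.03,"wx":0,"wy":0,"wz":0},
    {"dx":0,"dy":0,"dz":-0.03,"wx":0,"wy":0,"wz":0},
    {"dx":0,"dy":0,"dz":0,"wx":0,"wy":0,"wz":0},
    {"dx":0,"dy":0,"dz":0,"wx":0,"wy":0,"wz":0},
  ],
)

```text
time: 26.35
eef_pos: [0.527, 0.0764, 0.2303]
eef_rot: [[-0.998, -0.07, 0.003], [-0.07, 0.997, 0.007], [-0.004, 0.007, -1.0]]
wrist_force: [-0.4, 0.4, -0.3]
width: 0.489
```

Run:
```python
from h import *
st();im,K,W=save("wrist","w18")
im,K,W=save("top","t18")
for b in blocks(im,K,W,roi=(230,150,470,384)):print(b)
im,K,W=save("scene","s18");c=im[60:260,220:420][:,:,::-1];cv2.imwrite("pics/s18z.png",cv2.convertScaleAbs(cv2.resize(c,None,fx=3,fy=3),alpha=1.8))
```

```text
t 26.35 pos [0.527  0.0764 0.2303] yaw-pi 0.0704 z [ 0.003  0.007 -1.   ] w 0.489 F [-0.4  0.4 -0.3] q [ 0.14  0.31 -0.26  0.99  0.01  0.07]
```

View pics/w18.png

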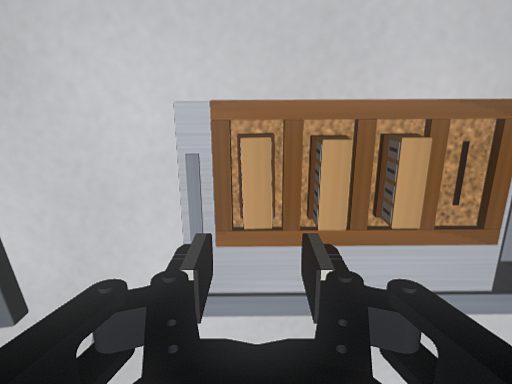

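View pics/s18z.png

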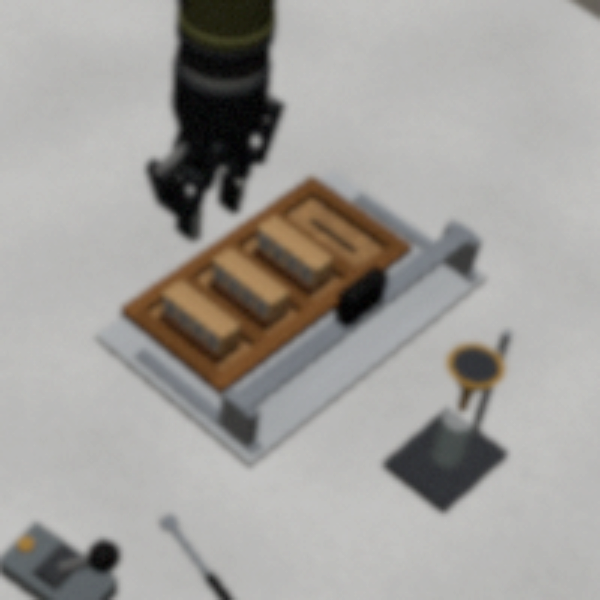

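View pics/t18.png

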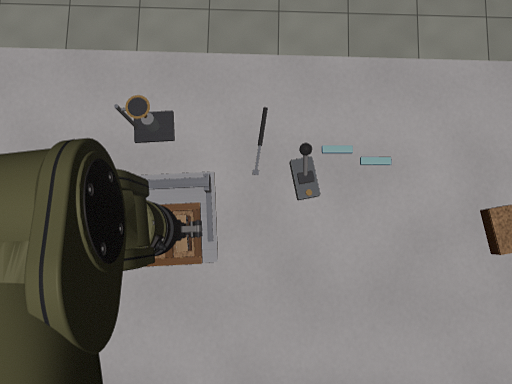

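Run:
```python
from h import *
im,K,W=load("wrist0")
for uv in[(512,175),(435,290),(500,260)]:print(uv,[ray(K,W,uv,z).round(3) for z in(0,.04)])
im,K,W=load("scene0")
for uv in[(52,322),(10,200),(30,318),(346,38)]:print(uv,ray(K,W,uv,0).round(3))
c=im[290:360,0:120][:,:,::-1];cv2.imwrite("pics/z5.png",cv2.convertScaleAbs(cv2.resize(c,None,fx=5,fy=5),alpha=1.8))
```

```text
(512, 175) [array([ 0.327, -0.755,  0.   ]), array([ 0.322, -0.722,  0.04 ])]
(435, 290) [array([ 0.161, -0.757,  0.   ]), array([ 0.173, -0.724,  0.04 ])]
(500, 260) [array([ 0.231, -0.808,  0.   ]), array([ 0.236, -0.769,  0.04 ])]
(52, 322) [ 0.535 -0.623  0.   ]
(10, 200) [ 0.146 -0.563  0.   ]
(30, 318) [ 0.496 -0.658  0.   ]
(346, 38) [0.178 0.659 0.   ]
```

View pics/z5.png

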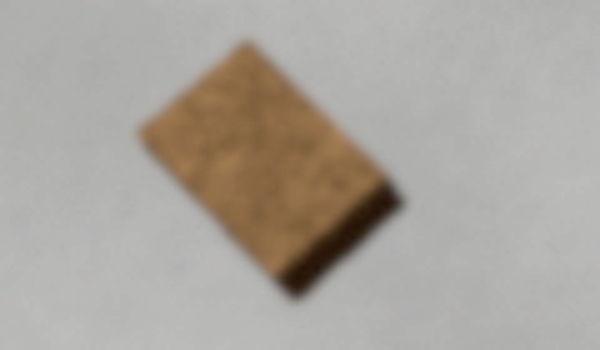

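Emit:
apply_moves(
  commands=[
    {"dx":-0.025,"dy":0.0186,"dz":0,"wx":0,"wy":0,"wz":0},
    {"dx":-0.025,"dy":0.0186,"dz":0,"wx":0,"wy":0,"wz":0},
    {"dx":-0.025,"dy":0.0186,"dz":0,"wx":0,"wy":0,"wz":0},
    {"dx":-0.025,"dy":0.0186,"dz":0,"wx":0,"wy":0,"wz":0},
    {"dx":-0.025,"dy":0.0186,"dz":0,"wx":0,"wy":0,"wz":0},
    {"dx":0,"dy":0,"dz":0,"wx":0,"wy":0,"wz":0},
    {"dx":0,"dy":0,"dz":0,"wx":0,"wy":0,"wz":0},
    {"dx":0,"dy":0,"dz":0,"wx":0,"wy":0,"wz":0},
  ],
  claw=0,
)

```text
time: 27.17
eef_pos: [0.6425, 0.1774, 0.2265]
eef_rot: [[-0.997, -0.071, -0.006], [-0.071, 0.997, 0.005], [0.005, 0.005, -1.0]]
wrist_force: [0.3, 0.5, 0.2]
width: -0.0
```

Run:
```python
from h import *
s=st();im,K,W=save("wrist","w19")
o=np.array([.5187,.1684]);a=.073;R=np.array([[np.cos(a),np.sin(a)],[-np.sin(a),np.cos(a)]])
print("bed",(R@(s["eef_pos"][:2]-o)*1000).round(1))
im,K,W=save("scene","s19");c=im[60:260,220:420][:,:,::-1];cv2.imwrite("pics/s19z.png",cv2.convertScaleAbs(cv2.resize(c,None,fx=3,fy=3),alpha=1.8))
im,K,W=load("top0")
print([ray(K,W,p,0)[:2].round(3) for p in[(135,143),(174,143),(174,111)]])
```

```text
t 27.17 pos [0.6425 0.1774 0.2265] yaw-pi 0.0706 z [-0.006  0.005 -1.   ] w -0.0 F [0.3 0.5 0.2] q [0.27 0.54 0.1  1.14 0.01 0.2 ]
bed [ 1.241e+02 -1.000e-01]
[array([0.728, 0.198]), array([0.73 , 0.109]), array([0.806, 0.113])]
```

View pics/w19.png

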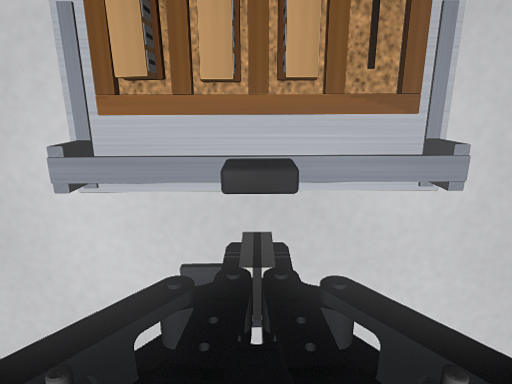

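View pics/s19z.png

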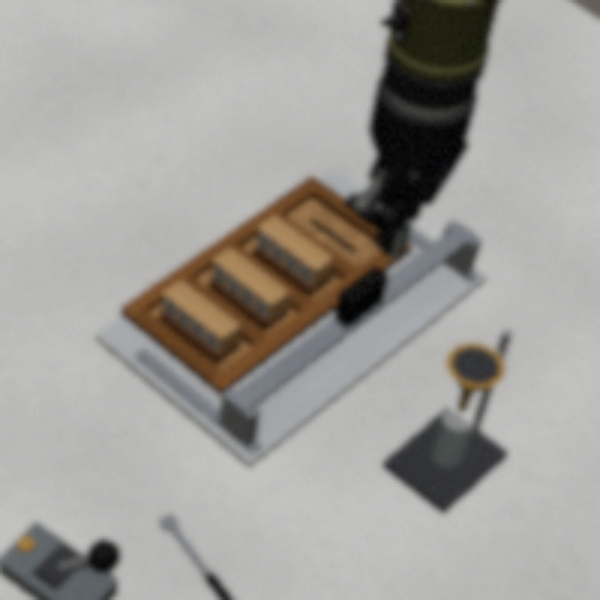

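Emit:
apply_moves(
  commands=[
    {"dx":-0.007,"dy":0,"dz":0.01,"wx":0,"wy":0,"wz":0},
    {"dx":0,"dy":0,"dz":0.025,"wx":0,"wy":0,"wz":0},
    {"dx":0,"dy":0,"dz":0.025,"wx":0,"wy":0,"wz":0},
    {"dx":0,"dy":0,"dz":0.02,"wx":0,"wy":0,"wz":0},
    {"dx":0,"dy":0,"dz":0,"wx":0,"wy":0,"wz":0},
    {"dx":0,"dy":0,"dz":0,"wx":0,"wy":0,"wz":0},
  ],
)

```text
time: 27.77
eef_pos: [0.6494, 0.1779, 0.1472]
eef_rot: [[-0.998, -0.07, -0.005], [-0.07, 0.998, 0.005], [0.005, 0.006, -1.0]]
wrist_force: [-0.3, 0.3, 0.1]
width: -0.001
```

Run:
```python
from h import *
s=st();im,K,W=save("wrist","w20")
o=np.array([.5187,.1684]);a=.073;R=np.array([[np.cos(a),np.sin(a)],[-np.sin(a),np.cos(a)]])
print("bed",(R@(s["eef_pos"][:2]-o)*1000).round(1))
```

```text
t 27.77 pos [0.6494 0.1779 0.1472] yaw-pi 0.0697 z [-0.005  0.005 -1.   ] w -0.001 F [-0.3  0.3  0.1] q [0.27 0.6  0.   0.97 0.01 0.2 ]
bed [ 1.31e+02 -1.00e-01]
```

View pics/w20.png

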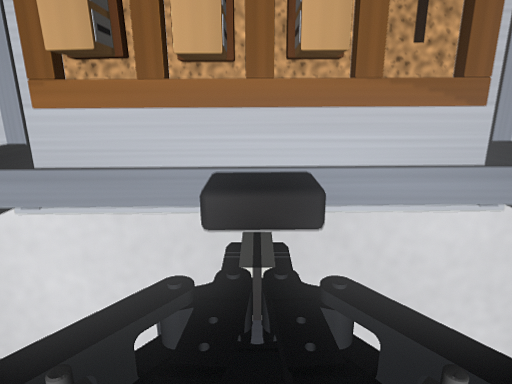

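Emit:
apply_moves(
  commands=[
    {"dx":0.0075,"dy":0,"dz":0,"wx":0,"wy":0,"wz":0},
    {"dx":0.0075,"dy":0,"dz":0,"wx":0,"wy":0,"wz":0},
    {"dx":0.0075,"dy":0,"dz":0,"wx":0,"wy":0,"wz":0},
    {"dx":0.0075,"dy":0,"dz":0,"wx":0,"wy":0,"wz":0},
    {"dx":0.0075,"dy":0,"dz":0,"wx":0,"wy":0,"wz":0},
    {"dx":0.0075,"dy":0,"dz":0,"wx":0,"wy":0,"wz":0},
    {"dx":0.0075,"dy":0,"dz":0,"wx":0,"wy":0,"wz":0},
    {"dx":0.0075,"dy":0,"dz":0,"wx":0,"wy":0,"wz":0},
    {"dx":0.0075,"dy":0,"dz":0,"wx":0,"wy":0,"wz":0},
    {"dx":0.0075,"dy":0,"dz":0,"wx":0,"wy":0,"wz":0},
    {"dx":0.004,"dy":0,"dz":0,"wx":0,"wy":0,"wz":0},
    {"dx":0,"dy":0,"dz":0,"wx":0,"wy":0,"wz":0},
  ],
)

```text
time: 28.82
eef_pos: [0.5698, 0.1731, 0.1483]
eef_rot: [[-0.997, -0.071, -0.004], [-0.071, 0.997, 0.006], [0.004, 0.006, -1.0]]
wrist_force: [-0.1, 0.2, 0.6]
width: 0.001
```

Emit:
apply_moves(
  commands=[
    {"dx":0.002,"dy":0,"dz":0,"wx":0,"wy":0,"wz":0},
    {"dx":0.002,"dy":0,"dz":0,"wx":0,"wy":0,"wz":0},
    {"dx":0,"dy":0,"dz":0,"wx":0,"wy":0,"wz":0},
  ],
)

```text
time: 29.07
eef_pos: [0.5675, 0.1729, 0.1482]
eef_rot: [[-0.998, -0.07, -0.002], [-0.07, 0.998, 0.006], [0.002, 0.006, -1.0]]
wrist_force: [1.8, 0.6, -0.5]
width: 0.003
```

Run:
```python
from h import *
s=st()
o=np.array([.5187,.1684]);a=.073;R=np.array([[np.cos(a),np.sin(a)],[-np.sin(a),np.cos(a)]])
print("bed",(R@(s["eef_pos"][:2]-o)*1000).round(1))
```

```text
t 29.07 pos [0.5675 0.1729 0.1482] yaw-pi 0.0704 z [-0.002  0.006 -1.   ] w 0.003 F [ 1.8  0.6 -0.5] q [ 0.29  0.48 -0.23  0.86  0.01  0.22]
bed [48.9  0.9]
```

Force is only friction; push on until the stop.

Emit:
apply_moves(
  commands=[
    {"dx":0.002,"dy":0,"dz":0,"wx":0,"wy":0,"wz":0},
    {"dx":0.002,"dy":0,"dz":0,"wx":0,"wy":0,"wz":0},
    {"dx":0,"dy":0,"dz":0,"wx":0,"wy":0,"wz":0},
  ],
)

```text
time: 29.32
eef_pos: [0.5669, 0.1729, 0.1486]
eef_rot: [[-0.998, -0.07, 0.005], [-0.07, 0.998, 0.007], [-0.005, 0.006, -1.0]]
wrist_force: [9.5, -0.2, -7.3]
width: 0.0
```

Emit:
apply_moves(
  commands=[
    {"dx":0.002,"dy":0,"dz":0,"wx":0,"wy":0,"wz":0},
    {"dx":0.001,"dy":0,"dz":0,"wx":0,"wy":0,"wz":0},
    {"dx":0,"dy":0,"dz":0,"wx":0,"wy":0,"wz":0},
  ],
)

```text
time: 29.57
eef_pos: [0.5666, 0.173, 0.1489]
eef_rot: [[-0.998, -0.07, 0.01], [-0.069, 0.998, 0.007], [-0.011, 0.006, -1.0]]
wrist_force: [13.8, 1.3, -10.9]
width: -0.002
```

Emit:
apply_moves(
  commands=[
    {"dx":-0.008,"dy":0,"dz":0,"wx":0,"wy":0,"wz":0},
    {"dx":-0.008,"dy":0,"dz":0,"wx":0,"wy":0,"wz":0},
    {"dx":0,"dy":0,"dz":-0.03,"wx":0,"wy":0,"wz":0},
    {"dx":0,"dy":0,"dz":-0.035,"wx":0,"wy":0,"wz":0},
    {"dx":0,"dy":-0.04,"dz":0,"wx":0,"wy":0,"wz":0},
    {"dx":0,"dy":-0.04,"dz":0,"wx":0,"wy":0,"wz":0},
    {"dx":0,"dy":-0.04,"dz":0,"wx":0,"wy":0,"wz":0},
    {"dx":0,"dy":-0.04,"dz":0,"wx":0,"wy":0,"wz":0},
    {"dx":0,"dy":-0.04,"dz":0,"wx":0,"wy":0,"wz":0},
    {"dx":0,"dy":-0.04,"dz":0,"wx":0,"wy":0,"wz":0},
    {"dx":0,"dy":0,"dz":0,"wx":0,"wy":0,"wz":0},
    {"dx":0,"dy":0,"dz":0,"wx":0,"wy":0,"wz":0},
  ],
)

```text
time: 30.57
eef_pos: [0.5931, -0.0684, 0.2117]
eef_rot: [[-0.998, -0.066, -0.004], [-0.066, 0.998, 0.007], [0.003, 0.007, -1.0]]
wrist_force: [0.1, 0.4, 0.1]
width: 0.0
```

Run:
```python
from h import *
s=st()
im,K,W=save("top","t21");c=im[130:290,50:360][:,:,::-1];cv2.imwrite("pics/t21z.png",cv2.convertScaleAbs(cv2.resize(c,None,fx=2.5,fy=2.5,interpolation=cv2.INTER_CUBIC),alpha=1.4))
im,K,W=save("scene","s21");c=im[60:280,180:420][:,:,::-1];cv2.imwrite("pics/s21z.png",cv2.convertScaleAbs(cv2.resize(c,None,fx=2.7,fy=2.7),alpha=1.8))
```

```text
t 30.57 pos [ 0.5931 -0.0684  0.2117] yaw-pi 0.0661 z [-0.004  0.007 -1.   ] w 0.0 F [0.1 0.4 0.1] q [-0.12  0.43 -0.12  1.02  0.01 -0.18]
```

View pics/t21z.png

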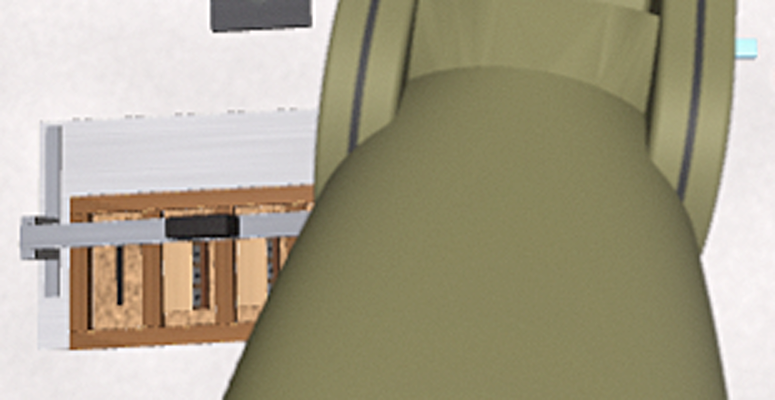

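View pics/s21z.png

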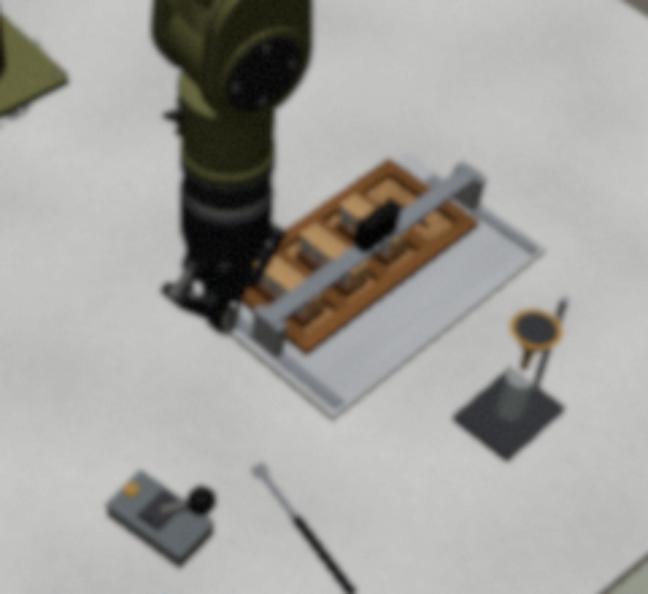

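Emit:
apply_moves(
  commands=[
    {"dx":-0.027,"dy":-0.0226,"dz":0,"wx":0,"wy":0,"wz":0},
    {"dx":-0.027,"dy":-0.0226,"dz":0,"wx":0,"wy":0,"wz":0},
    {"dx":-0.027,"dy":-0.0226,"dz":0,"wx":0,"wy":0,"wz":0},
    {"dx":-0.027,"dy":-0.0226,"dz":0,"wx":0,"wy":0,"wz":0},
    {"dx":-0.027,"dy":-0.0226,"dz":0,"wx":0,"wy":0,"wz":0},
    {"dx":0,"dy":0,"dz":0,"wx":0,"wy":0,"wz":0},
    {"dx":0,"dy":0,"dz":0,"wx":0,"wy":0,"wz":0},
    {"dx":0,"dy":0,"dz":0,"wx":0,"wy":0,"wz":0},
  ],
)

```text
time: 31.33
eef_pos: [0.7358, -0.1675, 0.2103]
eef_rot: [[-0.997, -0.072, -0.004], [-0.072, 0.997, 0.007], [0.004, 0.008, -1.0]]
wrist_force: [-0.9, 0.7, -0.5]
width: -0.001
```

Run:
```python
from h import *
s=st();im,K,W=save("wrist","w22")
m=(im.max(2)<60).astype(np.uint8);m[230:]=0
n,l,sx,c=cv2.connectedComponentsWithStats(m)
for k in range(1,n):
    if sx[k,4]>400:print(sx[k],c[k],ray(K,W,c[k],.092).round(4))
```

```text
t 31.33 pos [ 0.7358 -0.1675  0.2103] yaw-pi 0.0723 z [-0.004  0.007 -1.   ] w -0.001 F [-0.9  0.7 -0.5] q [-0.23  0.72  0.39  1.25  0.01 -0.3 ]
[ 225  137   44   44 1514] [246.23051519 158.47159841] [ 0.6993 -0.1759  0.092 ]
[332 180  24  50 477] [343.63522013 205.64779874] [ 0.7238 -0.1152  0.092 ]
```

View pics/w22.png

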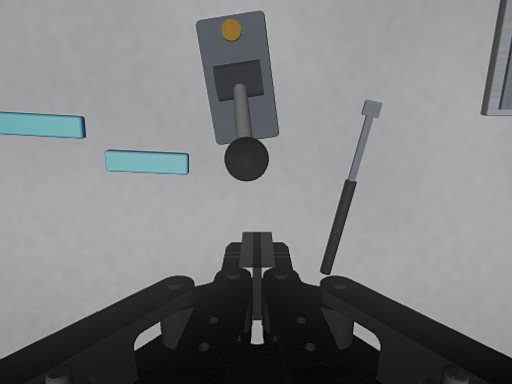

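Emit:
apply_moves(
  commands=[
    {"dx":0,"dy":-0.006,"dz":0.018,"wx":0,"wy":0,"wz":0},
    {"dx":0,"dy":0,"dz":0.018,"wx":0,"wy":0,"wz":0},
    {"dx":0,"dy":0,"dz":0.018,"wx":0,"wy":0,"wz":0},
    {"dx":0,"dy":0,"dz":0,"wx":0,"wy":0,"wz":0},
    {"dx":0,"dy":0,"dz":0,"wx":0,"wy":0,"wz":0},
  ],
)

```text
time: 31.8
eef_pos: [0.735, -0.1735, 0.157]
eef_rot: [[-0.997, -0.072, -0.005], [-0.072, 0.997, 0.007], [0.004, 0.007, -1.0]]
wrist_force: [1.1, -0.7, 0.7]
width: 0.003
```

Emit:
apply_moves(
  commands=[
    {"dx":0.01,"dy":-0.0012,"dz":0,"wx":0,"wy":0,"wz":0},
    {"dx":0.01,"dy":-0.0012,"dz":0,"wx":0,"wy":0,"wz":0},
    {"dx":0.01,"dy":-0.0012,"dz":0,"wx":0,"wy":0,"wz":0},
    {"dx":0.01,"dy":-0.0012,"dz":0,"wx":0,"wy":0,"wz":0},
    {"dx":0.01,"dy":-0.0012,"dz":0,"wx":0,"wy":0,"wz":0},
    {"dx":0.01,"dy":-0.0012,"dz":0,"wx":0,"wy":0,"wz":0},
    {"dx":0.01,"dy":-0.0012,"dz":0,"wx":0,"wy":0,"wz":0},
    {"dx":0.01,"dy":-0.0012,"dz":0,"wx":0,"wy":0,"wz":0},
    {"dx":0.01,"dy":-0.0012,"dz":0,"wx":0,"wy":0,"wz":0},
    {"dx":0,"dy":0,"dz":0,"wx":0,"wy":0,"wz":0},
    {"dx":0,"dy":0,"dz":0,"wx":0,"wy":0,"wz":0},
  ],
)

```text
time: 32.72
eef_pos: [0.648, -0.192, 0.1594]
eef_rot: [[-0.998, -0.071, 0.001], [-0.071, 0.997, 0.006], [-0.002, 0.006, -1.0]]
wrist_force: [-0.6, 0.3, 0.4]
width: 0.0
```

Run:
```python
from h import *
s=st();im,K,W=save("wrist","w23")
```

```text
t 32.72 pos [ 0.648  -0.192   0.1594] yaw-pi 0.0706 z [ 0.001  0.006 -1.   ] w 0.0 F [-0.6  0.3  0.4] q [-0.29  0.6   0.02  1.    0.01 -0.36]
```

View pics/w23.png

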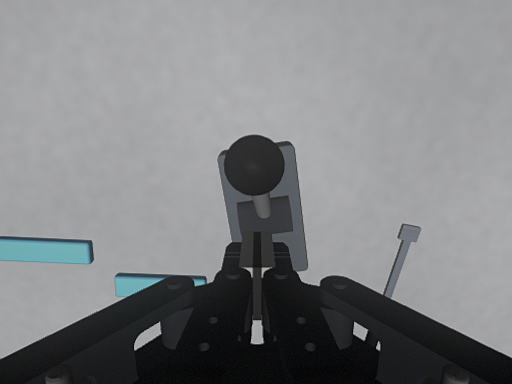

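Emit:
apply_moves(
  commands=[
    {"dx":-0.02,"dy":0,"dz":0,"wx":0,"wy":0,"wz":0},
    {"dx":0,"dy":0,"dz":-0.04,"wx":0,"wy":0,"wz":0},
    {"dx":0,"dy":0,"dz":-0.04,"wx":0,"wy":0,"wz":0},
    {"dx":0,"dy":0,"dz":-0.03,"wx":0,"wy":0,"wz":0},
    {"dx":0.03,"dy":-0.025,"dz":0,"wx":0,"wy":0,"wz":0},
    {"dx":0.03,"dy":-0.025,"dz":0,"wx":0,"wy":0,"wz":0},
    {"dx":0.03,"dy":-0.025,"dz":0,"wx":0,"wy":0,"wz":0},
    {"dx":0.03,"dy":-0.025,"dz":0,"wx":0,"wy":0,"wz":0},
    {"dx":0.03,"dy":-0.025,"dz":0,"wx":0,"wy":0,"wz":0},
    {"dx":0.03,"dy":-0.025,"dz":0,"wx":0,"wy":0,"wz":0},
    {"dx":0.03,"dy":-0.025,"dz":0,"wx":0,"wy":0,"wz":0},
    {"dx":0.03,"dy":-0.025,"dz":0,"wx":0,"wy":0,"wz":0},
  ],
)

```text
time: 33.77
eef_pos: [0.4419, -0.4091, 0.2671]
eef_rot: [[-0.997, -0.071, -0.0], [-0.071, 0.997, 0.005], [-0.0, 0.005, -1.0]]
wrist_force: [0.9, -1.0, 0.8]
width: 0.003
```

Emit:
apply_moves(
  commands=[
    {"dx":0.02,"dy":-0.03,"dz":0,"wx":0,"wy":0,"wz":0},
    {"dx":0.02,"dy":-0.03,"dz":0,"wx":0,"wy":0,"wz":0},
    {"dx":0.02,"dy":-0.03,"dz":0,"wx":0,"wy":0,"wz":0},
    {"dx":0,"dy":0,"dz":0,"wx":0,"wy":0,"wz":0},
    {"dx":0,"dy":0,"dz":0,"wx":0,"wy":0,"wz":0},
  ],
)

```text
time: 34.18
eef_pos: [0.3885, -0.5038, 0.266]
eef_rot: [[-0.998, -0.067, -0.001], [-0.067, 0.998, 0.005], [0.0, 0.005, -1.0]]
wrist_force: [-0.3, -0.5, -0.6]
width: -0.002
```

Run:
```python
from h import *
s=st()
im,K,W=save("top","t24");c=im[90:290,50:400][:,:,::-1];cv2.imwrite("pics/t24z.png",cv2.convertScaleAbs(cv2.resize(c,None,fx=2.25,fy=2.25,interpolation=cv2.INTER_CUBIC),alpha=1.4))
im,K,W=save("scene","s24");c=im[100:320,160:420][:,:,::-1];cv2.imwrite("pics/s24z.png",cv2.convertScaleAbs(cv2.resize(c,None,fx=2.7,fy=2.7),alpha=1.8))
```

```text
t 34.18 pos [ 0.3885 -0.5038  0.266 ] yaw-pi 0.0674 z [-0.001  0.005 -1.   ] w -0.002 F [-0.3 -0.5 -0.6] q [-0.92  0.47  0.09  1.19  0.   -0.98]
```

View pics/t24z.png

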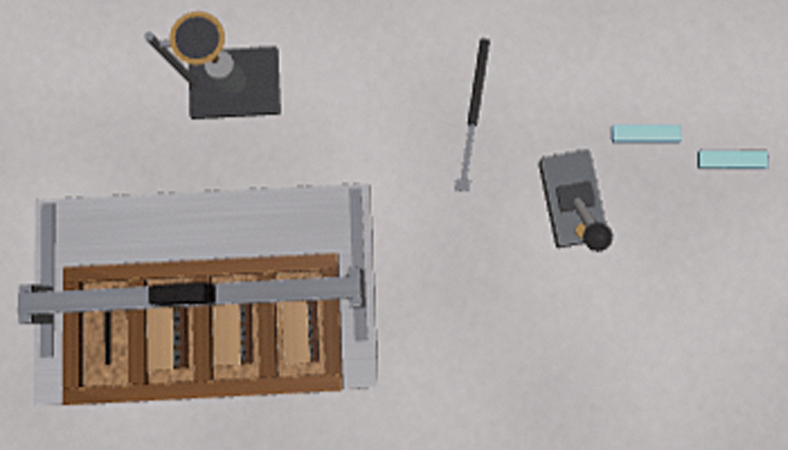

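View pics/s24z.png

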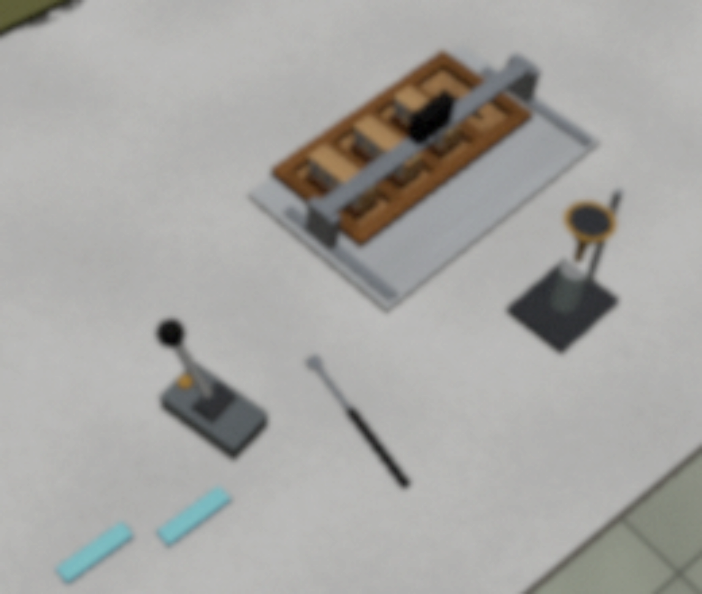

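Run:
```python
from h import *
o=np.array([.5187,.1684]);a=.073;R=np.array([[np.cos(a),np.sin(a)],[-np.sin(a),np.cos(a)]])
for fn in["top0","t10","t24"]:
    im,K,W=load(fn);m=(im[170:250,100:160].max(2)<42).astype(np.uint8)
    n,l,sx,c=cv2.connectedComponentsWithStats(m);k=1+np.argmax(sx[1:,4]);uv=c[k]+[100,170]
    print(fn,sx[k],uv,(R@(ray(K,W,uv,.09)[:2]-o)*1000).round(1))
    m=(im[180:210,300:330].max(2)<45).astype(np.uint8);n,l,sx,c=cv2.connectedComponentsWithStats(m);k=1+np.argmax(sx[1:,4]) if n>1 else 0;print(" ball",c[k]+[300,180])
```

```text
top0 [ 16  41  30  10 265] [130.38113208 215.58490566] [39.1 -1.3]
 ball [315.07826087 194.88695652]
t10 [ 16   8  29  11 278] [129.97482014 183.43165468] [103.6  -1.2]
 ball [300.5 183. ]
t24 [ 16  43  30  37 295] [131.73898305 221.74576271] [26.8 -3.8]
 ball [314.99159664 194.84033613]
```

```bash
python3 -c "
from bench import workorder;print(workorder.hand_in())"
```

```text
the job is handed in; nothing more can be done
None
```

The job is handed in at about 34 s of the 210 s allowed; no verdict was reported.

**What I did, in order:**
1. I threw the blower off and pushed the rail to its open stop, where the wrist force rose to about 9 N.
2. I set the three reed blocks I found foot-down in the bays at y = +31, -31 and -93 mm. The bay at +93 mm stayed empty.
3. I pushed the rail home, where the force at the stop reached about 14 N.
4. I threw the blower back on and moved the arm clear.

**Last checks:**
- **Toggle:** in the last top picture the ball is at pixel (315, 195), the same as at the start with the blower on.
- **Rail:** the grip measures about 27 mm in bed x, against 30 mm nominal at home. That reading is rough because the dark mask also caught one of the bay slots. When it stopped on the home stop, the push position agreed with home.
- **Blocks:** all three look flat in their bays under the bar.
- **Things not to be moved:** the stand, both keys and the lifter look unmoved by eye; I did not measure them.
- **Number of blocks:** I saw only three. A wooden item at the edge of the first wrist picture is too large to be a fourth block.

No grasp slipped, no block was seen to shift, and no check failed.

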